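Change over the cold plate at the dissection bench

TASK

The red-capped fixative bottle and the blue-capped saline bottle stand in each other's places: shut the cold plate's coolant valve before you move either of them, then swap the two, so that the blue bottle stands in the cold plate's bottle bay and the red one in the white foam tray's bottle bay. With the valve still shut, see that every specimen jar on the bench, plate and tray stands in the jar bay of its own colour, blue lids on the cold plate and red lids in the white tray (some may already be right; the number of jars varies). Only when everything stands upright in its bay, open the valve until its lever points at the red set tab; leave the other things on the bench where they are.

Things in the scene. Friction and masses are not known exactly. Their poses are not given: they have to be found in the camera images.
- red_bottle: 250 ml glass lab bottle with a red screw cap (fixative): body 70 mm across up to 80 mm high, then shoulder and neck; the cap is 52 mm across and runs from 112 to 143 mm above the underside. About 0.42 kg. Origin at the centre of its underside, z up its axis. At the start it stands in the bottle bay of the cold plate.
- blue_bottle: 250 ml glass lab bottle with a blue screw cap (saline): body 70 mm across up to 80 mm high, then shoulder and neck; the cap is 52 mm across and runs from 112 to 143 mm above the underside. About 0.42 kg. Origin at the centre of its underside, z up its axis. At the start it stands in the bottle bay of the white tray.
- blue_jar1: clear specimen jar with a blue screw lid: 46 mm across, 68 mm tall, about 0.11 kg; the lid is the top 18 mm (46 mm across). Origin at the centre of its underside, z up its axis. May be absent (then None).
- red_jar1: clear specimen jar with a red screw lid: 46 mm across, 68 mm tall, about 0.11 kg; the lid is the top 18 mm (46 mm across). Origin at the centre of its underside, z up its axis. May be absent (then None).
- blue_jar2: clear specimen jar with a blue screw lid: 46 mm across, 68 mm tall, about 0.11 kg; the lid is the top 18 mm (46 mm across). Origin at the centre of its underside, z up its axis. May be absent (then None).
- red_jar2: clear specimen jar with a red screw lid: 46 mm across, 68 mm tall, about 0.11 kg; the lid is the top 18 mm (46 mm across). Origin at the centre of its underside, z up its axis. May be absent (then None).
- blue_jar3: clear specimen jar with a blue screw lid: 46 mm across, 68 mm tall, about 0.11 kg; the lid is the top 18 mm (46 mm across). Origin at the centre of its underside, z up its axis. May be absent (then None).
- red_jar3: clear specimen jar with a red screw lid: 46 mm across, 68 mm tall, about 0.11 kg; the lid is the top 18 mm (46 mm across). Origin at the centre of its underside, z up its axis. May be absent (then None).
- chill: Fixed metal cold plate on the robot's right, 283 mm (y) by 142 mm (x), 42 mm high over its rim. Origin at the centre of its underside. A low divider splits it into bottle bay (-y end) and jar bay (+y end). The brass coolant pipe with the ball valve runs along x beside its +y side, 190 mm from the centre, up to 39 mm high; a black hose goes on from it in +x.
- tray: Fixed white foam tray on the robot's left, 303 mm (y) by 162 mm (x), 42 mm high over its rim. Origin at the centre of its underside on the bench. A low divider splits it into the bottle bay (its +y end) and the jar bay (-y end).
- plate_bottle_bay (a point): Site in the middle of the cold plate's bottle bay's floor, 85.5 mm to -y of the plate's centre; the floor is 30 mm above the bench; the bay is 100 mm (y) by 130 mm (x) inside a 12 mm high rim; x and y of the point are along its sides, z up.
- plate_jar_bay (a point): Site in the middle of the cold plate's jar bay's floor, 53 mm to +y of the plate's centre; the floor is 30 mm above the bench; the bay is 165 mm (y) by 130 mm (x) inside a 12 mm high rim; x and y of the point are along its sides, z up.
- tray_bottle_bay (a point): Site in the middle of the tray's bottle bay's floor, 85.5 mm to +y of the tray's centre; the floor is 30 mm above the bench; the bay is 100 mm (y) by 130 mm (x) inside a 12 mm high rim; x and y of the point are along its sides, z up.
- tray_jar_bay (a point): Site in the middle of the tray's jar bay's floor, 53 mm to -y of the tray's centre; the floor is 30 mm above the bench; the bay is 165 mm (y) by 130 mm (x) inside a 12 mm high rim; x and y of the point are along its sides, z up.
- valve (a joint): Angle of the coolant valve's lever, rad: 0 = shut (on its stop, lever square to the pipe, pointing to the plate's +y), growing counter-clockwise from above to 1.57 = full open (in line with the pipe, pointing to the plate's -x). It turns about a vertical axis with a friction of about 0.15 N m and stays where it is left.
- valve_axis (a point): Point on the valve lever's axis, 70 mm above the bench; it does not turn: its axes are those of the cold plate.
- lever_grip (a point): Middle of the valve lever's yellow sleeve, 60 mm from the axis, 70 mm above the bench. Its x axis points outward along the lever and turns with it. The sleeve is 60 mm long (25 to 85 mm from the axis), 14 mm wide, 16 mm high, free to grip from above; below it a steel quadrant rail of 100 mm radius, top 47 mm above the bench.
- set_tab: Red set tab fixed on the valve's quadrant rail just beyond the lever's tip: 22 by 11 mm, top 54 mm above the bench, 104 mm from the valve's axis. Its origin is on the valve's axis at bench height and its x axis points from there to the tab: the valve is set when the lever's x axis points the same way.
- flask: Bystander: conical glass flask with a black stopper, 104 mm across the foot and 178 mm tall. Origin at the centre of its underside; leave it where it is.
- wash_bottle: Bystander: white squeeze wash bottle with a green cap, 64 mm across and 155 mm tall, with a thin green spout up to 190 mm high that reaches 60 mm along its -x axis. Origin at the centre of its underside; leave it where it is.
- petri_dishes: Bystander: stack of three closed petri dishes, 90 mm across and 42 mm tall. Origin at the centre of its underside; leave it where it is.
- beaker: Bystander: small empty glass beaker, 68 mm across the rim and 80 mm tall. Origin at the centre of its underside; leave it where it is.
- forceps: Bystander: steel forceps lying flat, 130 mm along their x axis, 8 mm high. Origin at the centre of its underside; leave it where it is.
- scissors: Bystander: steel dissecting scissors lying flat, 140 mm along their x axis, 60 mm wide over the finger rings, 8 mm high. Origin at the centre of its underside; leave it where it is.
Things that resemble listed ones, but are neither listed nor needed, are in the scene too. Leave any green look-alike of the blue_jar3 alone.

How it is judged:
On the way, in this order (a step that is already met when the one before it is completed fails the run):
1. the coolant valve is shut (lever within 0.1 rad of its stop) while both bottles still stand in the bays where they started (value of joint valve below 0.1 rad and x of red_bottle in the frame of plate_bottle_bay between -0.038 and 0.038 m and y of red_bottle in the frame of plate_bottle_bay between -0.023 and 0.023 m and z of red_bottle in the frame of plate_bottle_bay between -0.006 and 0.006 m and angle between each of red_bottle, blue_bottle's own z axis and vertical below 0.1 rad and x of blue_bottle in the frame of tray_bottle_bay between -0.038 and 0.038 m and y of blue_bottle in the frame of tray_bottle_bay between -0.023 and 0.023 m and z of blue_bottle in the frame of tray_bottle_bay between -0.006 and 0.006 m), for 0.2 s.
2. with the valve shut, the bottles are swapped and every jar stands upright in the jar bay of its colour (value of joint valve below 0.1 rad and x of blue_bottle in the frame of plate_bottle_bay between -0.038 and 0.038 m and y of blue_bottle in the frame of plate_bottle_bay between -0.023 and 0.023 m and z of blue_bottle in the frame of plate_bottle_bay between -0.006 and 0.006 m and angle between each of blue_bottle, red_bottle, blue_jar1, red_jar1, blue_jar2, red_jar2, blue_jar3, red_jar3's own z axis and vertical below 0.1 rad and x of red_bottle in the frame of tray_bottle_bay between -0.038 and 0.038 m and y of red_bottle in the frame of tray_bottle_bay between -0.023 and 0.023 m and z of red_bottle in the frame of tray_bottle_bay between -0.006 and 0.006 m and x of blue_jar1 in the frame of plate_jar_bay between -0.05 and 0.05 m and y of blue_jar1 in the frame of plate_jar_bay between -0.068 and 0.068 m and z of blue_jar1 in the frame of plate_jar_bay between -0.006 and 0.006 m and x of red_jar1 in the frame of tray_jar_bay between -0.05 and 0.05 m and y of red_jar1 in the frame of tray_jar_bay between -0.068 and 0.068 m and z of red_jar1 in the frame of tray_jar_bay between -0.006 and 0.006 m and x of blue_jar2 in the frame of plate_jar_bay between -0.05 and 0.05 m and y of blue_jar2 in the frame of plate_jar_bay between -0.068 and 0.068 m and z of blue_jar2 in the frame of plate_jar_bay between -0.006 and 0.006 m and x of red_jar2 in the frame of tray_jar_bay between -0.05 and 0.05 m and y of red_jar2 in the frame of tray_jar_bay between -0.068 and 0.068 m and z of red_jar2 in the frame of tray_jar_bay between -0.006 and 0.006 m and x of blue_jar3 in the frame of plate_jar_bay between -0.05 and 0.05 m and y of blue_jar3 in the frame of plate_jar_bay between -0.068 and 0.068 m and z of blue_jar3 in the frame of plate_jar_bay between -0.006 and 0.006 m and x of red_jar3 in the frame of tray_jar_bay between -0.05 and 0.05 m and y of red_jar3 in the frame of tray_jar_bay between -0.068 and 0.068 m and z of red_jar3 in the frame of tray_jar_bay between -0.006 and 0.006 m), for 0.2 s.
3. the valve lever points at the red tab within 0.12 rad (angle between the x axis of lever_grip and the x axis of set_tab, either way round below 0.12 rad), for 0.2 s.
At the end, for the whole second after the job is handed in: Blue bottle in the cold plate's bottle bay, red bottle in the tray's, every jar present in the jar bay of its lid colour (blue: plate, red: tray), all standing on the bay's floor, upright within 0.1 rad and at rest; valve lever within 0.12 rad of the red tab (x of blue_bottle in the frame of plate_bottle_bay between -0.038 and 0.038 m and y of blue_bottle in the frame of plate_bottle_bay between -0.023 and 0.023 m and z of blue_bottle in the frame of plate_bottle_bay between -0.006 and 0.006 m and angle between each of blue_bottle, red_bottle, blue_jar1, red_jar1, blue_jar2, red_jar2, blue_jar3, red_jar3's own z axis and vertical below 0.1 rad and x of red_bottle in the frame of tray_bottle_bay between -0.038 and 0.038 m and y of red_bottle in the frame of tray_bottle_bay between -0.023 and 0.023 m and z of red_bottle in the frame of tray_bottle_bay between -0.006 and 0.006 m and x of blue_jar1 in the frame of plate_jar_bay between -0.05 and 0.05 m and y of blue_jar1 in the frame of plate_jar_bay between -0.068 and 0.068 m and z of blue_jar1 in the frame of plate_jar_bay between -0.006 and 0.006 m and x of red_jar1 in the frame of tray_jar_bay between -0.05 and 0.05 m and y of red_jar1 in the frame of tray_jar_bay between -0.068 and 0.068 m and z of red_jar1 in the frame of tray_jar_bay between -0.006 and 0.006 m and x of blue_jar2 in the frame of plate_jar_bay between -0.05 and 0.05 m and y of blue_jar2 in the frame of plate_jar_bay between -0.068 and 0.068 m and z of blue_jar2 in the frame of plate_jar_bay between -0.006 and 0.006 m and x of red_jar2 in the frame of tray_jar_bay between -0.05 and 0.05 m and y of red_jar2 in the frame of tray_jar_bay between -0.068 and 0.068 m and z of red_jar2 in the frame of tray_jar_bay between -0.006 and 0.006 m and x of blue_jar3 in the frame of plate_jar_bay between -0.05 and 0.05 m and y of blue_jar3 in the frame of plate_jar_bay between -0.068 and 0.068 m and z of blue_jar3 in the frame of plate_jar_bay between -0.006 and 0.006 m and x of red_jar3 in the frame of tray_jar_bay between -0.05 and 0.05 m and y of red_jar3 in the frame of tray_jar_bay between -0.068 and 0.068 m and z of red_jar3 in the frame of tray_jar_bay between -0.006 and 0.006 m and angle between the x axis of lever_grip and the x axis of set_tab, either way round below 0.12 rad and linear speed of each of blue_bottle, red_bottle, blue_jar1, red_jar1, blue_jar2, red_jar2, blue_jar3, red_jar3 below 0.02 m/s and velocity of joint valve between -0.05 and 0.05 rad/s); the robot touches nothing.
It fails at once if a bystander (flask, wash bottle, petri dishes, beaker, forceps, scissors) is pushed more than 40 mm from where it stood (distance of any of flask, wash_bottle, petri_dishes, beaker, forceps, scissors from where it was at the start of the episode above 0.04 m).
Of blue_jar1, red_jar1, blue_jar2, red_jar2, blue_jar3, red_jar3 only 4 to 5 are there at a start; the rules pass over those that are not, and their reading is None.
At some moment in a run one of blue_jar1, red_jar1, blue_jar2, red_jar2, blue_jar3, red_jar3 may be knocked a few centimetres aside while the robot is not near it.
It also fails if it takes over 210 s, if anything falls off the work surface, if the arm or the gripper's body presses on something with over 40 N, if the wrist force passes 120 N, or if a joint passes its speed limit or range.

ROBOT

A 7-joint arm with a two-finger parallel gripper is mounted at the origin on the work surface. World frame = base frame: x ahead of the robot, y to its left, z up, the work surface at z = 0. Lengths are in m, angles in rad, forces in N, time in s.
With the tool pointing down it reaches from about 0.425 to 0.875 m from the base axis. Payload 9.9 kg.
Tool frame: the origin (TCP) lies on the centre line of the jaws, within the pads' length; the fingertips stand arm.tip_extent ahead of it and the grasp point (between the pads) lies 5 mm behind it (arm.tip_extent is the distance from the TCP to the fingertips, in m); z points along the fingers, y is the line along which they close (so a half turn about z gives the same grasp; the last joint's range is limited). The gripper opens to 85 mm and grips with 20 to 120 N. Pads are 22 mm wide; open, the fingers measure 114 mm over their backs; the gripper's body (76 mm by 85 mm) begins 54 mm behind the grasp point. The pads swing forward as they close: fully open they stand 13 mm farther back than shut.
Start: joints at [1.184, 0.576, 0.025, 1.437, -0.015, 1.129, -0.057], TCP at [0.201, -0.644, 0.225] pointing down, gripper open.
Joint ranges: [-2.76, 2.76], [-0.34, 2.15], [-1.52, 1.57], [0.19, 2.46], [-1.09, 4.23], [0.17, 1.99], [-2.82, 2.82]. Speed limits (rad/s): [2.22, 2.22, 3.01, 3.01, 3.14, 3.14, 3.14].

INTERFACE

Orientations are given as a unit quaternion [x, y, z, w].
In Python, from bench import arm gives the robot as it stands.
- The arm moves only by the tool servo_tool, never from a script. Its arguments are lists of equal length, an entry for each row: "dr": the turn, a rotation vector about the tool's x, y, z in units of 5 degrees (1.0 is 5 degrees), a list of three; "linear": the shift along the tool's x, y, z in m, a list of three; "gripper": the opening, from 0 (shut) to 1 (fully open). In form: {"dr": [[wx, wy, wz], ...], "linear": [[dx, dy, dz], ...], "gripper": [gripper, ...]}. A call has 1 to 12 rows; each row is the pose to reach, as a shift and turn from the pose commanded when the call began, along the tool's axes at that moment; what a row does not reach only later rows make up. A row lasts 1/10 s, in which the tool goes at most 50 mm and 8.59 degrees, less where a joint would pass 70% of its speed; a pose out of reach is approached as far as the arm can. A call with a gripper value outside its range is refused whole. The fingers move at their own pace and stop on an object; the grip force is fixed at half the most. Time passes only in rows, so rows that repeat a pose let the fingers close. It gives the time, the measured TCP pose, the force, the opening and the grip force at its end, in the units of the state.
- arm.observe(): the state, without advancing time (a new reading comes with each control period).
- arm.capture(name): name is "scene" or "top"; returns a dict with "color" (480x640x3 uint8, red, green, blue), "fx", "fy", "cx", "cy" (pixels), "world_from_camera" (4x4, takes a point from camera to world coordinates). Camera axes: x right, y up, looking along -z (the intrinsics and any distortion apply to the point x, -y, -z); pixel columns grow to the right and rows downward; lengths in m; the calibration is good to about 2 mm. A picture is of the moment at which its call begins. There is no depth.
- arm.finish_job(): hands the job in; it is judged then, once.
The state is a dict: "clock": time; "qpos": joint angles; "joint_velocities": joint speeds; "joint_torque": joint torques, N m; "tool_pos": TCP position; "tool_rot": TCP orientation; "wrist_force": force on the tool from outside, world axes, zero at the start; "ft_torque": the same for the moment, N m; "opening": finger opening in m; "gripper_force": force on a finger pad.
Only numpy, scipy, OpenCV 4.12 (cv2) and the standard library are available. Lean on these libraries where they do the work, as an engineer would, in place of code of your own. Each camera call takes 0.05 s, during which the arm holds its last target. There are 200 camera calls.

## Working session

There is one attempt and no reset: what is moved stays moved. The work goes in short steps, Python scripts to look and compute and a tool call to move; the robot and the scene stay as the last step left them, time stands still between calls to the robot, and variables do not carry over. Pictures are saved under pics/ and viewed, at most 14 in all, crops included, and the job is handed in when it is done.

Besides the shell and the picture viewer there is one more tool, called after "Call:" by a JSON object that holds its "fn" and its "kwargs", one argument or row to a line. servo_tool: Moves the arm, as the interface text tells. Its arguments: {"type":"object","properties":{"dr":{"type":"array"},"linear":{"type":"array"},"gripper":{"type":"array"}},"required":["dr","linear","gripper"]}

```bash
ls; mkdir -p pics; python3 - <<'E'
from bench import arm
import cv2
print(arm.observe(), arm.tip_extent)
for n in("scene","top"):
    c=arm.capture(n); cv2.imwrite(f"pics/{n}0.png",c["color"][:,:,::-1]); print(n,{k:v for k,v in c.items() if k!="color"})
E
```

```text
pics
{'clock': 0.0, 'qpos': array([ 1.18415514,  0.5765458 ,  0.02483046,  1.4379368 , -0.01497702,
        1.1290433 , -0.056477  ]), 'joint_velocities': array([ 0.0006758 ,  0.00034135, -0.00170763, -0.00126961,  0.00175062,
       -0.00054261, -0.00042803]), 'joint_torque': array([ 2.07543695e-05, -7.65755653e+01,  2.25067198e+00, -2.85961604e+01,
        1.53711287e-02,  1.28080737e-02, -2.22107772e-06]), 'tool_pos': array([ 0.201163  , -0.64380889,  0.22432303]), 'tool_rot': array([ 9.88551530e-01,  1.50881108e-01, -1.83898022e-04, -8.54870282e-04]), 'wrist_force': array([ 0.40895705, -0.1881324 ,  0.78926198]), 'ft_torque': array([ 0.028532  ,  0.04967747, -0.02093311]), 'gripper_force': 0.0, 'opening': 0.08506426907510584} 0.014
scene {'fx': 546.8053238543864, 'fy': 546.8053238543864, 'cx': 314.4195093448605, 'cy': 240.76173904983267, 'world_from_camera': array([[ 0.86654874, -0.3799725 ,  0.32359571,  0.9788014 ],
       [ 0.49890989,  0.64194982, -0.58222793, -0.77172681],
       [ 0.0134984 ,  0.66597397,  0.74585284,  1.03371771],
       [ 0.        ,  0.        ,  0.        ,  1.        ]])}
top {'fx': 458.5026269119947, 'fy': 458.5026269119947, 'cx': 324.3652396772787, 'cy': 236.86889961683366, 'world_from_camera': array([[-0.01958412,  0.98097764, -0.19313037,  0.36319196],
       [-0.99945269, -0.02435938, -0.02238178, -0.01041829],
       [-0.02666056,  0.19258634,  0.98091779,  0.9793943 ],
       [ 0.        ,  0.        ,  0.        ,  1.        ]])}
```

View pics/top0.png

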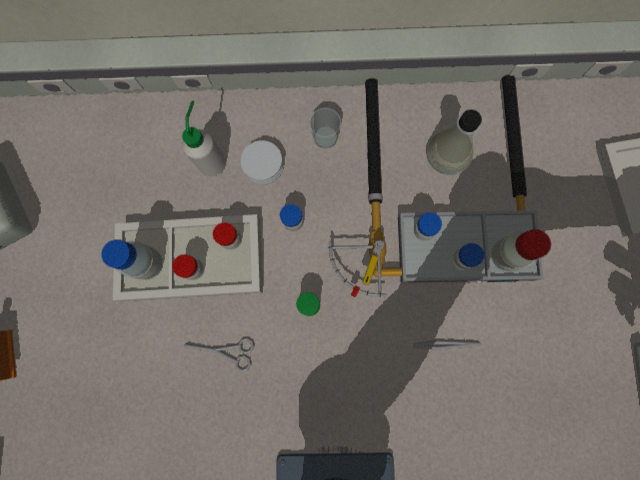

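View pics/scene0.png

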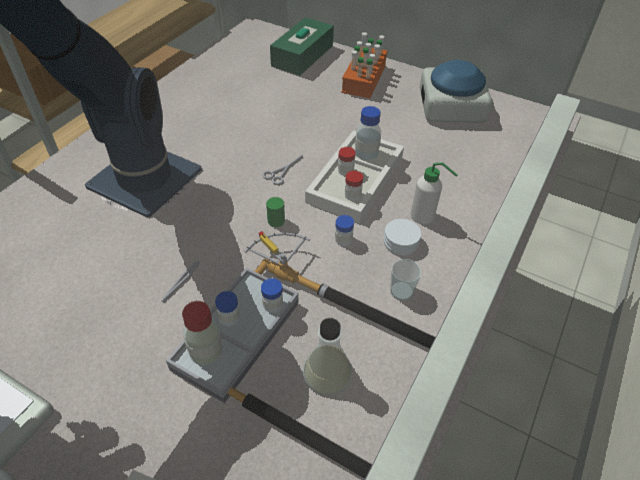

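The top view shows the tray at about (185,257) with the blue bottle and both red jars. The plate is at about (470,247) with the red bottle (533,243) and two blue jars. A third blue jar stands on the bench at (291,215), with a green decoy at (308,303). The valve lever is at about (375,265) and the red tab at (355,292). I'll measure these next.

```bash
cat > h.py <<'E'
import numpy as np, cv2
from bench import arm
def ray(c,u,v,z):
    T=c["world_from_camera"]; d=T[:3,:3]@np.array([(u-c["cx"])/c["fx"],-(v-c["cy"])/c["fy"],-1]); o=T[:3,3]
    return o+d*(z-o[2])/d[2]
def proj(c,p):
    T=c["world_from_camera"]; q=T[:3,:3].T@(np.array(p)-T[:3,3]); return np.array([c["cx"]+c["fx"]*q[0]/-q[2], c["cy"]-c["fy"]*q[1]/-q[2]])
def blobs(c,col,amin=25):
    h=cv2.cvtColor(c["color"],cv2.COLOR_RGB2HSV)
    R={"red":[((0,150,70),(8,255,255)),((172,150,70),(180,255,255))],"blue":[((105,150,60),(125,255,255))],"yellow":[((18,150,90),(32,255,255))],"green":[((55,120,50),(80,255,255))]}[col]
    m=sum(cv2.inRange(h,a,b) for a,b in R)
    n,l,s,ce=cv2.connectedComponentsWithStats(m)
    return [(s[i].tolist(),ce[i].round(1).tolist(),l==i) for i in range(1,n) if s[i][4]>=amin]
E
python3 - <<'E'
from h import *
for n in("top","scene"):
    c=arm.capture(n)
    for col in("red","blue","yellow","green"):
        for s,ce,m in blobs(c,col,12): print(n,col,s,ce,*[ray(c,*ce,z).round(3) for z in((.143,.068,.098) if col in("red","blue","green") else (.078,.054))], ray(c,*ce,.054).round(3))
c=arm.capture("top")["color"][:,:,::-1]
cv2.imwrite("pics/valve.png",cv2.resize(c[200:310,310:420],None,fx=5.4,fy=5.4,interpolation=cv2.INTER_CUBIC))
a=cv2.resize(c[200:310,100:265],None,fx=3.6,fy=3.6,interpolation=cv2.INTER_CUBIC);b=cv2.resize(c[200:290,390:555],None,fx=3.6,fy=3.6,interpolation=cv2.INTER_CUBIC)
cv2.imwrite("pics/trays.png",np.vstack([a[:300],b[:300]]) if 0 else np.vstack([cv2.resize(c[205:305,100:265],None,fx=3,fy=3,interpolation=cv2.INTER_CUBIC),cv2.resize(c[200:290,390:555],None,fx=3,fy=3,interpolation=cv2.INTER_CUBIC)]))
E
```

```text
top red [213, 223, 23, 23, 409] [224.0, 233.7] [0.539 0.197 0.143] [0.554 0.215 0.068] [0.548 0.208 0.098] [0.557 0.219 0.054]
top red [522, 230, 29, 27, 543] [535.8, 243.0] [ 0.507 -0.378  0.143] [ 0.52  -0.411  0.068] [ 0.515 -0.398  0.098] [ 0.522 -0.418  0.054]
top red [172, 254, 24, 24, 425] [183.7, 265.7] [0.48  0.27  0.143] [0.49  0.295 0.068] [0.486 0.285 0.098] [0.492 0.3   0.054]
top red [351, 286, 9, 11, 50] [355.0, 290.9] [ 0.427 -0.045  0.143] [ 0.432 -0.048  0.068] [ 0.43  -0.047  0.098] [ 0.433 -0.049  0.054]
top blue [280, 204, 22, 23, 381] [290.4, 214.8] [0.572 0.072 0.143] [0.59  0.079 0.068] [0.583 0.076 0.098] [0.594 0.08  0.054]
top blue [418, 213, 24, 23, 425] [429.1, 223.9] [ 0.548 -0.186  0.143] [ 0.564 -0.202  0.068] [ 0.558 -0.196  0.098] [ 0.567 -0.205  0.054]
top blue [102, 240, 34, 29, 709] [117.2, 254.5] [0.504 0.396 0.143] [0.517 0.433 0.068] [0.511 0.418 0.098] [0.519 0.44  0.054]
top blue [460, 244, 24, 23, 414] [471.6, 254.5] [ 0.488 -0.26   0.143] [ 0.5   -0.283  0.068] [ 0.495 -0.274  0.098] [ 0.502 -0.287  0.054]
top yellow [370, 202, 11, 43, 242]
[... 1303 characters left out ...]
85  0.078] [ 0.464 -0.068  0.054] [ 0.464 -0.068  0.054]
scene green [296, 29, 13, 9, 71] [301.7, 32.5] [0.095 0.702 0.143] [0.021 0.827 0.068] [0.051 0.777 0.098] [0.007 0.85  0.054]
scene green [377, 41, 5, 3, 12] [379.1, 41.8] [0.341 0.781 0.143] [0.287 0.911 0.068] [0.309 0.859 0.098] [0.277 0.936 0.054]
scene green [441, 163, 15, 12, 15] [448.0, 168.3] [0.758 0.303 0.143] [0.739 0.393 0.068] [0.747 0.357 0.098] [0.736 0.41  0.054]
scene green [426, 167, 13, 10, 75] [431.6, 171.8] [0.728 0.269 0.143] [0.706 0.357 0.068] [0.715 0.322 0.098] [0.703 0.373 0.054]
scene green [267, 199, 5, 8, 12] [268.6, 202.7] [ 0.441 -0.028  0.143] [0.396 0.035 0.068] [0.414 0.01  0.098] [0.388 0.046 0.054]
```

View pics/valve.png

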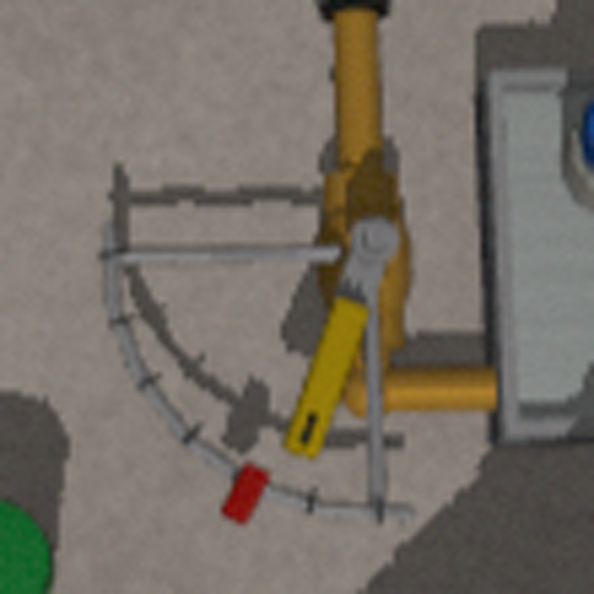

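View pics/trays.png

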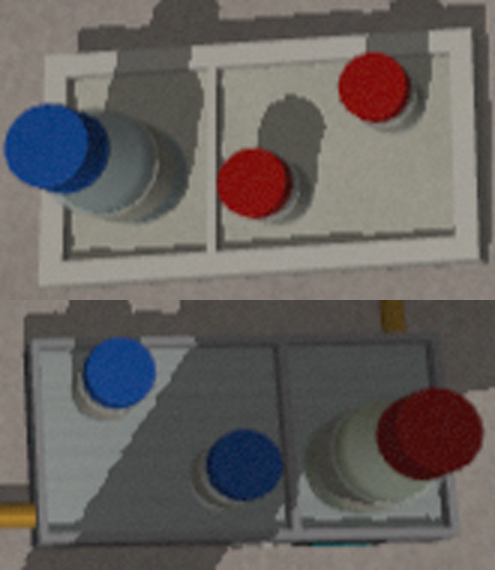

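The crops show the lever axis at about (379.4,244.1), the tab at (355.6,291.3), and the plate and tray rim corners. Next I'll fit the poses.

```bash
cat > fit.py <<'E'
from h import *
from scipy.optimize import least_squares
c=arm.capture("top")
def rect(px,L,W):
    P=np.array([ray(c,*p,.042)[:2] for p in px]) # TL(+x,+y) TR(+x,-y) BR(-x,-y) BL
    B=np.array([[W/2,L/2],[W/2,-L/2],[-W/2,-L/2],[-W/2,L/2]])
    f=lambda q:B@np.array([[np.cos(q[2]),np.sin(q[2])],[-np.sin(q[2]),np.cos(q[2])]])+q[:2]
    s=least_squares(lambda q:(f(q)-P).ravel(),[.5,0,0]); print(s.x.round(4),(f(s.x)-P).round(4).tolist()); return s.x
for nm,px,L,W,sg in(("plate",[(401,213.3),(535,213.3),(540.7,279.3),(402.7,281)],.283,.142,1),("tray",[(115,224),(256.7,215),(260.7,291),(113.3,299.3)],.303,.162,-1)):
    q=rect(px,L,W); yv=np.array([-np.sin(q[2]),np.cos(q[2])])
    print(nm,"yaw",q[2],"bottle",q[:2]-sg*.0855*yv,"jarbay",q[:2]+sg*.053*yv,"valve?",q[:2]+.19*yv)
print("axis",[ray(c,379.4,244.1,z).round(4) for z in(.07,.08,.09)])
a=ray(c,374.8,255.2,.078);b=ray(c,366.1,283.3,.078);print("sleeve",a,b,np.linalg.norm(a-b),"yaw",np.arctan2(*(b-a)[1::-1]))
d=(b-a)/np.linalg.norm(b-a);print("axis from sleeve",a-.025*d, b-.085*d)
t=ray(c,355.6,291.3,.054);print("tab",t)
for nm,p,z in(("redB",(535.8,243),.173),("blueB",(117.2,254.5),.173),("bj bench",(290.4,214.8),.068),("bj p1",(429.1,223.9),.098),("bj p2",(471.6,254.5),.098),("rj",(224,233.7),.098),("rj",(183.7,265.7),.098)): print(nm,ray(c,*p,z).round(4))
E
python3 fit.py
```

```text
[ 0.5207 -0.2875 -0.0196] [[0.0003, 0.0032], [0.0021, -0.0024], [-0.0026, -0.0029], [0.0002, 0.0021]]
plate yaw -0.01960610338110265 bottle [ 0.5189806  -0.37300448] jarbay [ 0.52169587 -0.2345311 ] valve? [ 0.52438174 -0.09755743]
[0.5128 0.2996 0.0403] [[0.001, -0.0005], [0.0014, -0.0015], [-0.0003, 0.0016], [-0.0021, 0.0004]]
tray yaw 0.04034059348683236 bottle [0.50930466 0.38504003] jarbay [0.51489032 0.24665271] valve? [0.50509022 0.48945501]
axis [array([ 0.5247, -0.1   ,  0.07  ]), array([ 0.5229, -0.099 ,  0.08  ]), array([ 0.5211, -0.098 ,  0.09  ])]
sleeve [ 0.50114995 -0.08912878  0.078     ] [ 0.44589132 -0.06985434  0.078     ] 0.058523669982741874 yaw 2.8059836435247227
axis from sleeve [ 0.52475519 -0.09736239  0.078     ] [ 0.52614916 -0.09784861  0.078     ]
tab [ 0.43252271 -0.04981625  0.054     ]
redB [ 0.5017 -0.3653  0.173 ]
blueB [0.4989 0.3818 0.173 ]
bj bench [0.5905 0.0791 0.068 ]
bj p1 [ 0.5575 -0.1959  0.098 ]
bj p2 [ 0.495  -0.2736  0.098 ]
rj [0.548  0.2077 0.098 ]
rj [0.4862 0.2854 0.098 ]
```

Everything checks out: the tab is 104 mm from the axis and the sleeve is about 59 mm long. The lever yaw is about 2.81, with shut at 1.55 and the tab at 2.66. I'll write a move calculator and go to the lever.

```bash
cat > go.py <<'E'
import sys
from h import *
from scipy.spatial.transform import Rotation as R
def down(th): return R.from_matrix(np.array([[np.cos(th),np.sin(th),0],[np.sin(th),-np.cos(th),0],[0,0,-1]]).T)
def step(p0,r0,x,y,z,th):
    r=(r0.inv()*down(th)).as_rotvec()/np.deg2rad(5); l=r0.inv().apply(np.array([x,y,z])-p0); return l.round(4).tolist(),r.round(2).tolist()
def chain(targets):
    s=arm.observe(); p=s["tool_pos"]; r=R.from_quat(s["tool_rot"]); print("at",p.round(4),"q7",s["qpos"][6].round(2),"t",round(s["clock"],2))
    for t in targets:
        l,d=step(p,r,*t); print(t,"linear",l,"dr",d,"rows",max(np.linalg.norm(l)/.05,np.linalg.norm(d)*5/8.59).round(1)); p=np.array(t[:3]); r=down(t[3])
if __name__=="__main__": chain([tuple(map(float,a.split(","))) for a in sys.argv[1:]])
E
python3 go.py .4,-.35,.225,1.55 .468,-.078,.225,2.806 .468,-.078,.072,2.806
python3 - <<'E'
from h import *
# arc rows about axis from lever yaw a to b in tool frame (tool x outward at start)
def arc(a,b,n,r=.06):
    for k in range(1,n+1):
        d=(b-a)*k/n; print([round(r*(np.cos(d)-1),4), round(-r*np.sin(d),4),0],[0,0,round(-np.rad2deg(d)/5,2)])
arc(2.806,1.54,12)
E
```

```text
at [ 0.2013 -0.6442  0.2249] q7 -0.06 t 0.3
(0.4, -0.35, 0.225, 1.55) linear [0.2774, -0.2215, 0.0] dr [-0.01, -0.0, -14.29] rows 8.3
(0.468, -0.078, 0.225, 2.806) linear [0.2734, 0.0623, 0.0] dr [0.0, 0.0, -14.39] rows 8.4
(0.468, -0.078, 0.072, 2.806) linear [0.0, 0.0, 0.153] dr [0.0, 0.0, 0.0] rows 3.1
[np.float64(-0.0003), np.float64(0.0063), 0] [0, 0, np.float64(1.21)]
[np.float64(-0.0013), np.float64(0.0126), 0] [0, 0, np.float64(2.42)]
[np.float64(-0.003), np.float64(0.0187), 0] [0, 0, np.float64(3.63)]
[np.float64(-0.0053), np.float64(0.0246), 0] [0, 0, np.float64(4.84)]
[np.float64(-0.0082), np.float64(0.0302), 0] [0, 0, np.float64(6.04)]
[np.float64(-0.0116), np.float64(0.0355), 0] [0, 0, np.float64(7.25)]
[np.float64(-0.0156), np.float64(0.0404), 0] [0, 0, np.float64(8.46)]
[np.float64(-0.0201), np.float64(0.0448), 0] [0, 0, np.float64(9.67)]
[np.float64(-0.0251), np.float64(0.0488), 0] [0, 0, np.float64(10.88)]
[np.float64(-0.0304), np.float64(0.0522), 0] [0, 0, np.float64(12.09)]
[np.float64(-0.0361), np.float64(0.055), 0] [0, 0, np.float64(13.3)]
[np.float64(-0.042), np.float64(0.0572), 0] [0, 0, np.float64(14.51)]
```

Call:
{"fn": "servo_tool", "kwargs": {
  "dr": [
    [0,0,-14.29],
    [0,0,-14.29],
    [0,0,-14.29],
    [0,0,-14.29],
    [0,0,-14.29],
    [0,0,-14.29],
    [0,0,-14.29],
    [0,0,-14.29],
    [0,0,-14.29],
    [0,0,-14.29]
  ],
  "linear": [
    [0.277,-0.2215,0],
    [0.277,-0.2215,0],
    [0.277,-0.2215,0],
    [0.277,-0.2215,0],
    [0.277,-0.2215,0],
    [0.277,-0.2215,0],
    [0.277,-0.2215,0],
    [0.277,-0.2215,0],
    [0.277,-0.2215,0],
    [0.277,-0.2215,0]
  ],
  "gripper": [0.6,0.6,0.6,0.6,0.6,0.6,0.6,0.6,0.6,0.6]
}}

```text
clock: 1.3
tool_pos: [0.3998, -0.35, 0.2253]
tool_rot: [0.714, 0.7, -0.0, 0.0]
wrist_force: [0.1, -0.1, 0.2]
opening: 0.0515
gripper_force: 0.0
```

Call:
{"fn": "servo_tool", "kwargs": {
  "dr": [
    [0,0,-14.39],
    [0,0,-14.39],
    [0,0,-14.39],
    [0,0,-14.39],
    [0,0,-14.39],
    [0,0,-14.39],
    [0,0,-14.39],
    [0,0,-14.39],
    [0,0,-14.39],
    [0,0,-14.39],
    [0,0,-14.39],
    [0,0,-14.39]
  ],
  "linear": [
    [0.2734,0.0623,0],
    [0.2734,0.0623,0],
    [0.2734,0.0623,0],
    [0.2734,0.0623,0],
    [0.2734,0.0623,0],
    [0.2734,0.0623,0],
    [0.2734,0.0623,0],
    [0.2734,0.0623,0],
    [0.2734,0.0623,0],
    [0.2734,0.0623,0],
    [0.2734,0.0623,0],
    [0.2734,0.0623,0]
  ],
  "gripper": [0.6,0.6,0.6,0.6,0.6,0.6,0.6,0.6,0.6,0.6,0.6,0.6]
}}

```text
clock: 2.5
tool_pos: [0.4676, -0.0785, 0.2252]
tool_rot: [0.169, 0.986, -0.0, 0.0]
wrist_force: [-0.7, 0.4, -0.6]
opening: 0.0514
gripper_force: 0.0
```

```bash
python3 go.py .468,-.078,.072,2.806
```

```text
at [ 0.4676 -0.0785  0.2252] q7 0.98 t 2.5
(0.468, -0.078, 0.072, 2.806) linear [-0.0002, 0.0006, 0.1532] dr [-0.0, 0.0, -0.04] rows 3.1
```

Call:
{"fn": "servo_tool", "kwargs": {
  "dr": [
    [0,0,0],
    [0,0,0],
    [0,0,0],
    [0,0,0],
    [0,0,0],
    [0,0,0],
    [0,0,0],
    [0,0,0],
    [0,0,0],
    [0,0,0],
    [0,0,0]
  ],
  "linear": [
    [0,0,0.05],
    [0,0,0.1],
    [0,0,0.13],
    [0,0,0.145],
    [0,0,0.153],
    [0,0,0.153],
    [0,0,0.153],
    [0,0,0.153],
    [0,0,0.153],
    [0,0,0.153],
    [0,0,0.153]
  ],
  "gripper": [0.6,0.6,0.6,0.6,0.6,0.6,0,0,0,0,0]
}}

```text
clock: 3.6
tool_pos: [0.4678, -0.0784, 0.0725]
tool_rot: [0.167, 0.986, -0.0, 0.0]
wrist_force: [-0.0, -0.5, 0.9]
opening: -0.0002
gripper_force: 0.0
```

```bash
python3 - <<'E'
from h import *
a=arm.capture("top")["color"][190:310,290:430,::-1];b=arm.capture("scene")["color"][190:300,200:340,::-1]
cv2.imwrite("pics/v2.png",np.hstack([cv2.resize(a,(400,343),interpolation=2),cv2.resize(b,(400,343),interpolation=2)]))
E
```

```text
(no output)
```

View pics/v2.png

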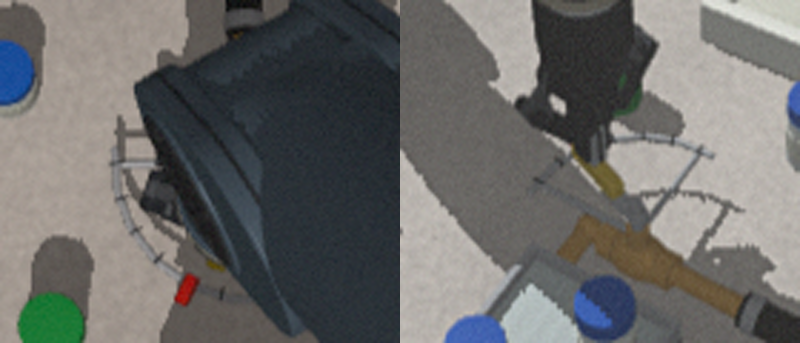

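The pictures show fingers shut with the sleeve visible on both sides of them, so the grip missed. I'll back off and re-measure.

Call:
{"fn": "servo_tool", "kwargs": {
  "dr": [
    [0,0,0],
    [0,0,0],
    [0,0,0],
    [0,0,0]
  ],
  "linear": [
    [0,0,-0.05],
    [0,0,-0.1],
    [0,-0.04,-0.13],
    [0,-0.05,-0.13]
  ],
  "gripper": [0,0,0,0]
}}

```text
clock: 4.1
tool_pos: [0.4519, -0.1289, 0.2056]
tool_rot: [0.169, 0.986, -0.001, 0.003]
wrist_force: [-0.3, -0.4, -0.5]
opening: 0.0002
gripper_force: 0.0
```

```bash
python3 - <<'E'
from h import *
print(arm.observe()["tool_pos"])
a=arm.capture("top");b=arm.capture("scene")
for c in(a,b):
    for s,ce,m in blobs(c,"yellow",12): print(s,ce,ray(c,*ce,.078).round(4),ray(c,*ce,.07).round(4))
for p in [(.525,-.098,.07),(.468,-.078,.078),(.4678,-.0784,.0585)]: print(proj(a,p),proj(b,p))
cv2.imwrite("pics/v3.png",np.hstack([cv2.resize(a["color"][190:310,290:430,::-1],(400,343),interpolation=2),cv2.resize(b["color"][190:300,200:340,::-1],(400,343),interpolation=2)]))
E
```

```text
[ 0.45193442 -0.12887695  0.20563739]
[370, 202, 10, 43, 279] [375.1, 220.6] [ 0.5715 -0.0926  0.078 ] [ 0.5733 -0.0933  0.07  ]
[362, 255, 14, 30, 173] [369.2, 270.8] [ 0.4704 -0.0769  0.078 ] [ 0.4713 -0.0775  0.07  ]
[381, 271, 12, 4, 30] [386.0, 272.0] [ 0.4672 -0.1097  0.078 ] [ 0.4682 -0.1106  0.07  ]
[263, 237, 14, 12, 44] [269.8, 242.4] [ 0.4771 -0.0832  0.078 ] [ 0.4729 -0.0774  0.07  ]
[378.41521496 243.97209634] [283.93830777 256.79335805]
[369.82528657 271.97585455] [267.7467057  239.50557667]
[369.34380351 273.2095955 ] [267.99597082 245.07329548]
```

View pics/v3.png

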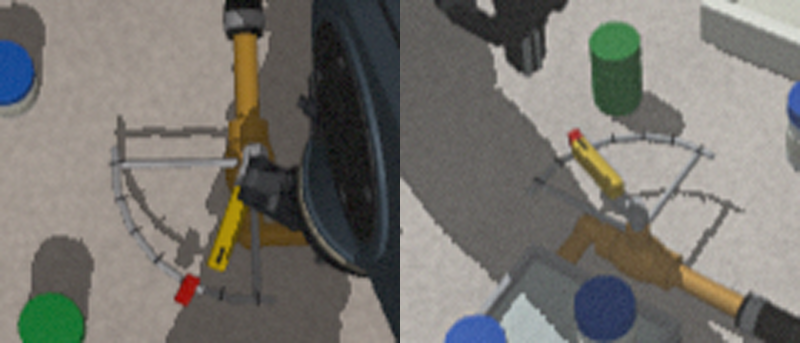

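```bash
python3 - <<'E'
from h import *
b=arm.capture("scene");a=arm.capture("top")
for z in(.18,.19,.2,.21): print(z,proj(b,(.452,-.129,z)),proj(a,(.452,-.129,z)))
cv2.imwrite("pics/v4.png",np.hstack([cv2.resize(b["color"][180:240,205:285,::-1],(400,300),interpolation=2),cv2.resize(a["color"][220:280,345:425,::-1],(400,300),interpolation=2)]))
E
```

```text
0.18 [246.21641708 220.29776345] [403.64347227 273.58018731]
0.19 [245.84597875 217.06582292] [404.47434365 272.91729805]
0.2 [245.47080336 213.79255327] [405.32613921 272.23771498]
0.21 [245.09079947 210.47715663] [406.19965942 271.54079945]
```

View pics/v4.png

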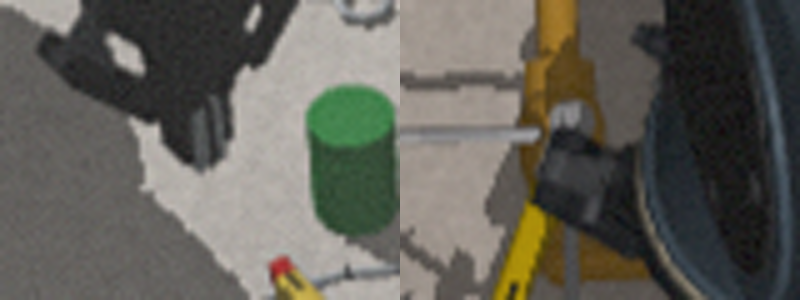

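Measured in the picture, the fingertips sit about 10 mm higher than I assumed, so the fingers closed over the sleeve. I'll grip lower.

```bash
python3 go.py .469,-.0775,.12,2.81 .469,-.0775,.058,2.81
```

```text
at [ 0.4508 -0.1249  0.2015] q7 1.06 t 4.3
(0.469, -0.0775, 0.12, 2.81) linear [-0.0016, 0.0507, 0.0815] dr [0.0, -0.01, -0.05] rows 1.9
(0.469, -0.0775, 0.058, 2.81) linear [0.0, 0.0, 0.062] dr [0.0, 0.0, 0.0] rows 1.2
```

Call:
{"fn": "servo_tool", "kwargs": {
  "dr": [
    [0,0,0],
    [0,0,0],
    [0,0,0],
    [0,0,0],
    [0,0,0],
    [0,0,0],
    [0,0,0],
    [0,0,0],
    [0,0,0],
    [0,0,0],
    [0,0,0],
    [0,0,0]
  ],
  "linear": [
    [-0.001,0.05,0.04],
    [-0.001,0.05,0.08],
    [-0.001,0.05,0.1],
    [-0.001,0.05,0.12],
    [-0.001,0.05,0.13],
    [-0.001,0.05,0.14],
    [-0.001,0.05,0.144],
    [-0.001,0.05,0.144],
    [-0.001,0.05,0.144],
    [-0.001,0.05,0.144],
    [-0.001,0.05,0.144],
    [-0.001,0.05,0.144]
  ],
  "gripper": [0.6,0.6,0.6,0.6,0.6,0.6,0.6,0,0,0,0,0]
}}

```text
clock: 5.5
tool_pos: [0.4687, -0.0793, 0.059]
tool_rot: [0.168, 0.986, -0.0, 0.001]
wrist_force: [-1.9, -2.3, 6.9]
opening: 0.0129
gripper_force: 58.3
```

Call:
{"fn": "servo_tool", "kwargs": {
  "dr": [
    [0,0,1.21],
    [0,0,2.42],
    [0,0,3.63],
    [0,0,4.84],
    [0,0,6.04],
    [0,0,7.25],
    [0,0,8.46],
    [0,0,9.67],
    [0,0,10.88],
    [0,0,12.09],
    [0,0,13.3],
    [0,0,14.4]
  ],
  "linear": [
    [-0.0003,0.0063,0],
    [-0.0013,0.0126,0],
    [-0.003,0.0187,0],
    [-0.0053,0.0246,0],
    [-0.0082,0.0302,0],
    [-0.0116,0.0355,0],
    [-0.0156,0.0404,0],
    [-0.0201,0.0448,0],
    [-0.0251,0.0488,0],
    [-0.0304,0.0522,0],
    [-0.0361,0.055,0],
    [-0.0415,0.057,0]
  ],
  "gripper": [0,0,0,0,0,0,0,0,0,0,0,0]
}}

```text
clock: 6.7
tool_pos: [0.5246, -0.0414, 0.0587]
tool_rot: [0.717, 0.697, -0.003, -0.0]
wrist_force: [-20.0, -7.7, 27.5]
opening: 0.0125
gripper_force: 62.8
```

Call:
{"fn": "servo_tool", "kwargs": {
  "dr": [
    [0,0,0],
    [0,0,0],
    [0,0,0.2],
    [0,0,0.2]
  ],
  "linear": [
    [0,0,0],
    [0,0,0],
    [0,0.001,0],
    [0,0.001,0]
  ],
  "gripper": [0,0,0,0]
}}

```text
clock: 7.1
tool_pos: [0.5244, -0.0414, 0.0589]
tool_rot: [0.721, 0.693, -0.003, -0.0]
wrist_force: [-10.8, -10.0, 16.6]
opening: 0.0123
gripper_force: 61.8
```

Call:
{"fn": "servo_tool", "kwargs": {
  "dr": [
    [0,0,0],
    [0,0,0],
    [0,0,0],
    [0,0,0],
    [0,0,0],
    [0,0,0],
    [0,0,0],
    [0,0,0]
  ],
  "linear": [
    [0,0,0],
    [0,0,0],
    [0,0,0],
    [0,0,-0.03],
    [0,0,-0.08],
    [0,0,-0.13],
    [0,0,-0.16],
    [0,0,-0.16]
  ],
  "gripper": [0.5,0.5,0.5,0.5,0.5,0.5,0.8,0.8]
}}

```text
clock: 7.9
tool_pos: [0.5302, -0.0381, 0.2228]
tool_rot: [0.721, 0.693, 0.003, 0.003]
wrist_force: [0.8, 0.2, -0.5]
opening: 0.0683
gripper_force: 0.0
```

```bash
python3 go.py .59,.08,.22,0 .59,.08,.055,0; python3 - <<'E'
from h import *
for n in("top","scene"):
  c=arm.capture(n)
  for col in("yellow","blue","red"):
    for s,ce,m in blobs(c,col,12): print(n,col,s,ce,ray(c,*ce,.078 if col=="yellow" else .068).round(4))
E
```

```text
at [ 0.5302 -0.0381  0.2228] q7 -0.19 t 7.9
(0.59, 0.08, 0.22, 0.0) linear [0.1203, 0.0551, 0.0033] dr [0.07, -0.08, 17.55] rows 10.2
(0.59, 0.08, 0.055, 0.0) linear [0.0, 0.0, 0.165] dr [0.0, 0.0, 0.0] rows 3.3
top yellow [516, 195, 9, 15, 106] [520.4, 201.8] [ 0.6027 -0.3855  0.078 ]
top blue [280, 204, 22, 23, 383] [290.5, 214.8] [0.5905 0.0789 0.068 ]
top blue [102, 240, 34, 29, 774] [118.4, 254.2] [0.5171 0.4305 0.068 ]
top blue [476, 245, 8, 13, 40] [480.4, 250.6] [ 0.507  -0.3006  0.068 ]
top red [213, 223, 24, 23, 417] [224.3, 233.7] [0.5543 0.2145 0.068 ]
top red [516, 229, 35, 31, 797] [533.0, 244.3] [ 0.5172 -0.4057  0.068 ]
top red [172, 254, 25, 24, 440] [184.2, 265.6] [0.4906 0.2945 0.068 ]
scene blue [362, 107, 18, 10, 139] [370.4, 111.5] [0.4446 0.5197 0.068 ]
scene blue [336, 216, 17, 12, 162] [344.5, 221.3] [0.5913 0.075  0.068 ]
scene blue [262, 279, 20, 16, 255] [271.2, 286.6] [ 0.5454 -0.1835  0.068 ]
scene blue [216, 292, 20, 16, 254] [225.7, 299.5] [ 0.4799 -0.2623  0.068 ]
scene red [339, 148, 16, 9, 117] [346.8, 152.0] [0.4725 0.3138 0.068 ]
scene red [346, 171, 17, 11, 146] [354.0, 176.2] [0.5356 0.2344 0.068 ]
scene red [183, 302, 26, 21, 414] [195.4, 311.8] [ 0.4437 -0.3206  0.068 ]
```

Call:
{"fn": "servo_tool", "kwargs": {
  "dr": [
    [0.07,-0.08,17.55],
    [0.07,-0.08,17.55],
    [0.07,-0.08,17.55],
    [0.07,-0.08,17.55],
    [0.07,-0.08,17.55],
    [0.07,-0.08,17.55],
    [0.07,-0.08,17.55],
    [0.07,-0.08,17.55],
    [0.07,-0.08,17.55],
    [0.07,-0.08,17.55],
    [0.07,-0.08,17.55],
    [0.07,-0.08,17.55]
  ],
  "linear": [
    [0.1195,0.0553,0.003],
    [0.1195,0.0553,0.003],
    [0.1195,0.0553,0.003],
    [0.1195,0.0553,0.003],
    [0.1195,0.0553,0.003],
    [0.1195,0.0553,0.003],
    [0.1195,0.0553,0.003],
    [0.1195,0.0553,0.003],
    [0.1195,0.0553,0.003],
    [0.1195,0.0553,0.003],
    [0.1195,0.0553,0.003],
    [0.1195,0.0553,0.003]
  ],
  "gripper": [1,1,1,1,1,1,1,1,1,1,1,1]
}}

```text
clock: 9.2
tool_pos: [0.587, 0.0789, 0.2139]
tool_rot: [1.0, 0.001, -0.005, 0.001]
wrist_force: [-0.6, 0.5, 0.1]
opening: 0.0854
gripper_force: 0.0
```

```bash
python3 go.py .5905,.079,.05,0; python3 - <<'E'
from h import *
c=arm.capture("top"); s=arm.capture("scene")
for c in (c,s):
  for b in blobs(c,"yellow",12): print(b[0],b[1],ray(c,*b[1],.078).round(4))
  for b in blobs(c,"blue",12): print(b[0],b[1],ray(c,*b[1],.068).round(4))
print(proj(c,(.526,-.038,.078)))
cv2.imwrite("pics/v5.png",cv2.resize(s["color"][190:310,200:380,::-1],(720,480),interpolation=2))
E
```

```text
at [0.587  0.0789 0.2139] q7 -1.72 t 9.2
(0.5905, 0.079, 0.05, 0.0) linear [0.0052, -0.0002, 0.1639] dr [0.01, 0.12, 0.03] rows 3.3
[516, 194, 9, 16, 111] [520.2, 202.0] [ 0.6023 -0.3851  0.078 ]
[370, 201, 14, 40, 329] [375.8, 222.7] [ 0.5671 -0.0938  0.078 ]
[337, 241, 30, 8, 178] [352.7, 244.3] [ 0.5242 -0.0461  0.078 ]
[369, 245, 33, 32, 383] [382.7, 264.1] [ 0.483 -0.104  0.078]
[418, 213, 24, 23, 427] [429.1, 223.9] [ 0.5641 -0.2023  0.068 ]
[102, 240, 34, 29, 772] [118.4, 254.2] [0.5171 0.4305 0.068 ]
[459, 243, 25, 24, 452] [470.9, 254.6] [ 0.4994 -0.2811  0.068 ]
[287, 244, 6, 6, 18] [290.0, 246.6] [ 0.5245 -0.0703  0.078 ]
[371, 107, 9, 10, 63] [374.8, 112.3] [0.4578 0.5229 0.068 ]
[336, 216, 18, 12, 165] [344.5, 221.5] [0.5916 0.0744 0.068 ]
[261, 279, 21, 16, 255] [271.1, 286.6] [ 0.5452 -0.1836  0.068 ]
[216, 292, 20, 16, 245] [225.8, 299.4] [ 0.48  -0.262  0.068]
[297.75387508 237.96309946]
```

View pics/v5.png

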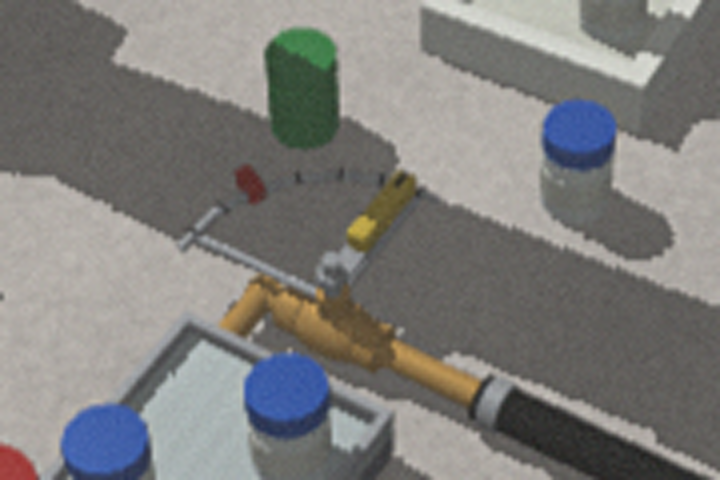

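The scene crop shows the lever near its stop and the blue jar at crop (578,155). I'll check the lever angle in numbers.

```bash
cat > lev.py <<'E'
from h import *
c=arm.capture("top")
h=cv2.cvtColor(c["color"],cv2.COLOR_RGB2HSV)
m=cv2.inRange(h,(18,150,60),(34,255,255)); n,l,s,ce=cv2.connectedComponentsWithStats(m)
for i in range(1,n):
    W=np.array([ray(c,u,v,.078)[:2] for v,u in zip(*np.where(l==i))]); 
    if len(W)<60: continue
    e,V=np.linalg.eigh(np.cov((W-W.mean(0)).T)); v=V[:,1]; a=np.array([.525,-.098]); d=W.mean(0)-a
    if .03<np.hypot(*d)<.075: v=v*np.sign(v@d); print(len(W),W.mean(0).round(4),"pca yaw",np.arctan2(v[1],v[0]).round(3),"axis yaw",np.arctan2(d[1],d[0]).round(3),np.hypot(*d).round(4),np.sqrt(e).round(4))
E
python3 lev.py
```

```text
327 [ 0.5674 -0.0938] pca yaw -0.01 axis yaw 0.098 0.0426 [0.0056 0.0241]
182 [ 0.5242 -0.0454] pca yaw 1.575 axis yaw 1.587 0.0526 [0.0037 0.0169]
385 [ 0.483 -0.104] pca yaw -2.388 axis yaw -2.999 0.0424 [0.0115 0.0214]
```

Lever is at about 0.02–0.03 rad, so the valve is shut. Now I'll pick the bench jar.

Call:
{"fn": "servo_tool", "kwargs": {
  "dr": [
    [0,0.12,0],
    [0,0.12,0],
    [0,0.12,0],
    [0,0.12,0],
    [0,0.12,0],
    [0,0.12,0],
    [0,0.12,0],
    [0,0.12,0],
    [0,0.12,0],
    [0,0.12,0],
    [0,0.12,0],
    [0,0.12,0]
  ],
  "linear": [
    [0.004,0,0.05],
    [0.004,0,0.09],
    [0.004,0,0.12],
    [0.004,0,0.14],
    [0.004,0,0.155],
    [0.004,0,0.164],
    [0.004,0,0.164],
    [0.004,0,0.164],
    [0.004,0,0.164],
    [0.004,0,0.164],
    [0.004,0,0.164],
    [0.004,0,0.164]
  ],
  "gripper": [1,1,1,1,1,1,1,0.2,0.2,0.2,0.2,0.2]
}}

```text
clock: 10.55
tool_pos: [0.5908, 0.0788, 0.0526]
tool_rot: [1.0, 0.0, 0.002, -0.0]
wrist_force: [-2.4, 0.2, 8.8]
opening: 0.0428
gripper_force: 59.6
```

```bash
python3 go.py .5905,.079,.18,0 .489,-.186,.18,0 .489,-.186,.083,0; python3 - <<'E'
from bench import arm
s=arm.observe();print(s["opening"],s["gripper_force"],s["tool_pos"])
E
```

```text
at [0.5908 0.0788 0.0526] q7 -1.71 t 10.55
(0.5905, 0.079, 0.18, 0.0) linear [0.0002, -0.0002, -0.1274] dr [-0.0, -0.05, 0.0] rows 2.5
(0.489, -0.186, 0.18, 0.0) linear [-0.1015, 0.265, 0.0] dr [0.0, 0.0, 0.0] rows 5.7
(0.489, -0.186, 0.083, 0.0) linear [0.0, 0.0, 0.097] dr [0.0, 0.0, 0.0] rows 1.9
0.04281815642204415 59.57205891609192 [0.59076461 0.07884703 0.05263366]
```

Call:
{"fn": "servo_tool", "kwargs": {
  "dr": [
    [0,0,0],
    [0,0,0],
    [0,0,0],
    [0,0,0],
    [0,0,0],
    [0,0,0],
    [0,0,0],
    [0,0,0],
    [0,0,0],
    [0,0,0],
    [0,0,0],
    [0,0,0]
  ],
  "linear": [
    [0,0,-0.04],
    [0,0,-0.08],
    [0,0,-0.12],
    [-0.01,0.03,-0.13],
    [-0.03,0.07,-0.13],
    [-0.05,0.11,-0.13],
    [-0.06,0.15,-0.13],
    [-0.075,0.19,-0.13],
    [-0.09,0.23,-0.13],
    [-0.1,0.255,-0.13],
    [-0.1015,0.265,-0.13],
    [-0.1015,0.265,-0.13]
  ],
  "gripper": [0.2,0.2,0.2,0.2,0.2,0.2,0.2,0.2,0.2,0.2,0.2,0.2]
}}

```text
clock: 11.75
tool_pos: [0.4881, -0.1876, 0.1815]
tool_rot: [1.0, -0.001, 0.001, 0.0]
wrist_force: [1.5, -0.4, -0.6]
opening: 0.0429
gripper_force: 61.5
```

```bash
python3 go.py .489,-.186,.083,0; python3 - <<'E'
from h import *
print(arm.observe()["opening"])
for n in("top","scene"):
    c=arm.capture(n)
    for s,ce,m in blobs(c,"blue",12): print(n,s,ce,ray(c,*ce,.098).round(4))
E
```

```text
at [ 0.4881 -0.1876  0.1815] q7 -1.22 t 11.75
(0.489, -0.186, 0.083, 0.0) linear [0.0006, -0.0017, 0.0985] dr [0.01, -0.03, -0.03] rows 2.0
0.04290923778870739
top [418, 213, 19, 21, 276] [426.4, 222.4] [ 0.5607 -0.1909  0.098 ]
top [102, 240, 34, 29, 771] [118.4, 254.2] [0.512 0.416 0.098]
top [426, 255, 20, 9, 138] [434.9, 258.9] [ 0.4881 -0.2027  0.098 ]
scene [362, 107, 18, 10, 133] [370.4, 111.5] [0.4612 0.4796 0.098 ]
scene [241, 232, 14, 16, 171] [247.4, 239.1] [ 0.4379 -0.1152  0.098 ]
scene [216, 292, 20, 16, 257] [225.7, 299.5] [ 0.4954 -0.2781  0.098 ]
```

Call:
{"fn": "servo_tool", "kwargs": {
  "dr": [
    [0,0,0],
    [0,0,0],
    [0,0,0],
    [0,0,0],
    [0,0,0],
    [0,0,0],
    [0,0,0],
    [0,0,0],
    [0,0,0],
    [0,0,0],
    [0,0,0],
    [0,0,0]
  ],
  "linear": [
    [0,-0.001,0.03],
    [0,-0.001,0.06],
    [0,-0.001,0.08],
    [0,-0.001,0.09],
    [0,-0.001,0.0975],
    [0,-0.001,0.0985],
    [0,-0.001,0.0985],
    [0,-0.001,0.0985],
    [0,-0.001,0.0985],
    [0,-0.001,0.06],
    [0,-0.001,0.02],
    [0,-0.001,-0.03]
  ],
  "gripper": [0.2,0.2,0.2,0.2,0.2,0.2,0.7,0.7,0.7,0.7,0.7,0.7]
}}

```text
clock: 13.05
tool_pos: [0.4875, -0.185, 0.2119]
tool_rot: [1.0, -0.0, -0.0, -0.0]
wrist_force: [1.1, 0.1, -0.8]
opening: 0.0597
gripper_force: 0.0
```

```bash
cat > see.py <<'E'
from h import *
for n in("top","scene"):
  c=arm.capture(n)
  for col in("blue","red"):
    for s,ce,m in blobs(c,col,40): print(n,col,s,ce,"jar",ray(c,*ce,.096 if n=="top" else .091).round(3)[:2],"bottle",ray(c,*ce,.171).round(3)[:2])
E
python3 see.py; python3 go.py .502,-.366,.23,0 .502,-.366,.15,0
```

```text
top blue [418, 213, 20, 21, 285] [426.6, 221.9] jar [ 0.562 -0.192] bottle [ 0.545 -0.176]
top blue [102, 240, 34, 29, 774] [118.4, 254.2] jar [0.512 0.417] bottle [0.5   0.381]
top blue [412, 252, 25, 19, 352] [424.3, 260.3] jar [ 0.486 -0.183] bottle [ 0.476 -0.168]
top red [213, 223, 23, 23, 416] [224.2, 233.7] jar [0.548 0.208] bottle [0.533 0.189]
top red [163, 263, 24, 23, 431] [174.2, 274.2] jar [0.47  0.304] bottle [0.461 0.277]
top red [351, 286, 9, 11, 49] [355.0, 290.8] jar [ 0.43  -0.047] bottle [ 0.425 -0.044]
scene blue [362, 107, 18, 10, 139] [370.3, 111.5] jar [0.457 0.489] bottle [0.501 0.382]
scene blue [239, 262, 20, 16, 245] [248.3, 269.4] jar [ 0.487 -0.183] bottle [ 0.528 -0.233]
scene blue [261, 279, 21, 17, 268] [271.0, 286.7] jar [ 0.556 -0.198] bottle [ 0.591 -0.247]
scene blue [216, 292, 21, 16, 260] [225.8, 299.6] jar [ 0.492 -0.275] bottle [ 0.533 -0.317]
scene red [337, 142, 16, 9, 110] [344.5, 146.1] jar [0.467 0.307] bottle [0.511 0.216]
scene red [346, 171, 17, 11, 135] [354.1, 176.1] jar [0.546 0.211] bottle [0.583 0.128]
scene red [183, 302, 26, 21, 409] [195.5, 311.8] jar [ 0.457 -0.331] bottle [ 0.501 -0.369]
at [ 0.4913 -0.1865  0.2174] q7 -1.23 t 13.15
(0.502, -0.366, 0.23, 0.0) linear [0.011, 0.1795, -0.0119] dr [0.04, -0.14, -0.01] rows 3.6
(0.502, -0.366, 0.15, 0.0) linear [0.0, 0.0, 0.08] dr [0.0, 0.0, 0.0] rows 1.6
```

Call:
{"fn": "servo_tool", "kwargs": {
  "dr": [
    [0,0,0],
    [0,0,0],
    [0,0,0],
    [0,0,0],
    [0,0,0],
    [0,0,0],
    [0,0,0]
  ],
  "linear": [
    [0.011,0.045,-0.012],
    [0.011,0.09,-0.012],
    [0.011,0.135,-0.012],
    [0.011,0.17,-0.012],
    [0.011,0.181,-0.012],
    [0.011,0.181,-0.012],
    [0.011,0.181,-0.012]
  ],
  "gripper": [1,1,1,1,1,1,1]
}}

```text
clock: 13.85
tool_pos: [0.4995, -0.3648, 0.2229]
tool_rot: [1.0, 0.0, 0.001, -0.0]
wrist_force: [-0.4, 0.3, 0.5]
opening: 0.0856
gripper_force: 0.0
```

```bash
python3 go.py .502,-.368,.15,0
```

```text
at [ 0.4995 -0.3648  0.2229] q7 -0.93 t 13.85
(0.502, -0.368, 0.15, 0.0) linear [0.0023, 0.0033, 0.0729] dr [-0.01, -0.02, 0.01] rows 1.5
```

Call:
{"fn": "servo_tool", "kwargs": {
  "dr": [
    [0,0,0],
    [0,0,0],
    [0,0,0],
    [0,0,0],
    [0,0,0],
    [0,0,0],
    [0,0,0],
    [0,0,0],
    [0,0,0],
    [0,0,0],
    [0,0,0]
  ],
  "linear": [
    [0.001,0.002,0.02],
    [0.001,0.002,0.04],
    [0.001,0.002,0.06],
    [0.001,0.002,0.074],
    [0.001,0.002,0.074],
    [0.001,0.002,0.074],
    [0.001,0.002,0.074],
    [0.001,0.002,0.074],
    [0.001,0.002,0.074],
    [0.001,0.002,0.074],
    [0.001,0.002,0.074]
  ],
  "gripper": [1,1,1,1,1,1,0.2,0.2,0.2,0.2,0.2]
}}

```text
clock: 14.95
tool_pos: [0.5011, -0.3682, 0.1505]
tool_rot: [1.0, 0.0, 0.002, 0.0]
wrist_force: [-0.8, 2.2, 7.1]
opening: 0.0496
gripper_force: 61.3
```

```bash
python3 go.py .502,-.368,.28,0 .59,.08,.28,0 .59,.08,.122,0
```

```text
at [ 0.5011 -0.3682  0.1505] q7 -0.91 t 14.95
(0.502, -0.368, 0.28, 0.0) linear [0.0014, -0.0001, -0.1295] dr [0.01, -0.05, 0.0] rows 2.6
(0.59, 0.08, 0.28, 0.0) linear [0.088, -0.448, 0.0] dr [0.0, 0.0, 0.0] rows 9.1
(0.59, 0.08, 0.122, 0.0) linear [0.0, 0.0, 0.158] dr [0.0, 0.0, 0.0] rows 3.2
```

Call:
{"fn": "servo_tool", "kwargs": {
  "dr": [
    [0,0,0],
    [0,0,0],
    [0,0,0],
    [0,0,0],
    [0,0,0],
    [0,0,0],
    [0,0,0],
    [0,0,0],
    [0,0,0],
    [0,0,0],
    [0,0,0],
    [0,0,0]
  ],
  "linear": [
    [0,0,-0.025],
    [0,0,-0.06],
    [0,0,-0.09],
    [0,0,-0.12],
    [0.005,-0.025,-0.13],
    [0.013,-0.065,-0.13],
    [0.02,-0.105,-0.13],
    [0.028,-0.145,-0.13],
    [0.037,-0.19,-0.13],
    [0.045,-0.23,-0.13],
    [0.053,-0.27,-0.13],
    [0.058,-0.295,-0.13]
  ],
  "gripper": [0.2,0.2,0.2,0.2,0.2,0.2,0.2,0.2,0.2,0.2,0.2,0.2]
}}

```text
clock: 16.15
tool_pos: [0.5582, -0.0692, 0.279]
tool_rot: [1.0, 0.002, 0.001, -0.001]
wrist_force: [-0.8, -0.2, -4.4]
opening: 0.0496
gripper_force: 64.3
```

Call:
{"fn": "servo_tool", "kwargs": {
  "dr": [
    [0,0,0],
    [0,0,0],
    [0,0,0],
    [0,0,0],
    [0,0,0],
    [0,0,0]
  ],
  "linear": [
    [0.006,-0.03,0],
    [0.013,-0.07,0],
    [0.021,-0.11,0],
    [0.027,-0.14,0],
    [0.03,-0.153,0],
    [0.03,-0.153,0]
  ],
  "gripper": [0.2,0.2,0.2,0.2,0.2,0.2]
}}

```text
clock: 16.75
tool_pos: [0.5879, 0.0824, 0.2787]
tool_rot: [1.0, 0.002, 0.001, -0.0]
wrist_force: [0.1, -0.1, -4.5]
opening: 0.0497
gripper_force: 64.4
```

```bash
python3 go.py .59,.08,.1225,0
```

```text
at [0.5879 0.0824 0.2787] q7 -1.75 t 16.75
(0.59, 0.08, 0.1225, 0.0) linear [0.0019, 0.0025, 0.1562] dr [-0.01, -0.01, 0.04] rows 3.1
```

Call:
{"fn": "servo_tool", "kwargs": {
  "dr": [
    [0,0,0],
    [0,0,0],
    [0,0,0],
    [0,0,0],
    [0,0,0],
    [0,0,0],
    [0,0,0],
    [0,0,0],
    [0,0,0],
    [0,0,0],
    [0,0,0],
    [0,0,0]
  ],
  "linear": [
    [0,0,0.03],
    [0,0,0.07],
    [0,0,0.11],
    [0,0,0.14],
    [0,0,0.15],
    [0,0,0.157],
    [0,0,0.158],
    [0,0,0.158],
    [0,0,0.158],
    [0,0,0.158],
    [0,0,0.158],
    [0,0,0.13]
  ],
  "gripper": [0.2,0.2,0.2,0.2,0.2,0.2,0.2,0.9,0.9,0.9,0.9,0.9]
}}

```text
clock: 17.95
tool_pos: [0.5866, 0.0796, 0.147]
tool_rot: [1.0, 0.0, -0.002, 0.001]
wrist_force: [0.4, 0.1, -0.1]
opening: 0.0767
gripper_force: 0.0
```

Call:
{"fn": "servo_tool", "kwargs": {
  "dr": [
    [0,0,0],
    [0,0,0],
    [0,0,0],
    [0,0,0],
    [0,0,0],
    [0,0,0],
    [0,0,0],
    [0,0,0],
    [0,0,0],
    [0,0,0]
  ],
  "linear": [
    [0,0,-0.04],
    [0,0,-0.08],
    [-0.01,-0.04,-0.1],
    [-0.03,-0.08,-0.1],
    [-0.04,-0.13,-0.1],
    [-0.055,-0.18,-0.1],
    [-0.07,-0.23,-0.1],
    [-0.08,-0.27,-0.1],
    [-0.088,-0.3,-0.1],
    [-0.088,-0.3,-0.1]
  ],
  "gripper": [0.9,0.9,0.9,0.9,0.9,0.9,0.9,1,1,1]
}}

```text
clock: 18.95
tool_pos: [0.4971, 0.3859, 0.2487]
tool_rot: [1.0, 0.004, 0.0, -0.001]
wrist_force: [-0.5, 0.2, 0.2]
opening: 0.0852
gripper_force: 0.0
```

```bash
python3 see.py;python3 go.py .5,.382,.15,0
```

```text
top blue [418, 213, 24, 23, 428] [429.2, 223.9] jar [ 0.558 -0.197] bottle [ 0.541 -0.181]
top blue [102, 240, 34, 29, 582] [118.6, 256.5] jar [0.508 0.416] bottle [0.495 0.38 ]
top blue [459, 243, 25, 24, 450] [471.0, 254.6] jar [ 0.495 -0.273] bottle [ 0.484 -0.251]
top blue [413, 247, 24, 24, 435] [424.2, 258.5] jar [ 0.49  -0.183] bottle [ 0.479 -0.168]
top red [273, 193, 26, 26, 517] [285.5, 205.5] jar [0.603 0.086] bottle [0.582 0.078]
top red [213, 223, 23, 23, 410] [224.1, 233.7] jar [0.548 0.208] bottle [0.533 0.189]
top red [163, 263, 23, 23, 427] [174.1, 274.2] jar [0.47  0.304] bottle [0.461 0.278]
top red [351, 286, 9, 11, 50] [355.0, 290.9] jar [ 0.43  -0.047] bottle [ 0.424 -0.044]
scene blue [362, 107, 18, 10, 135] [370.4, 111.5] jar [0.457 0.489] bottle [0.502 0.382]
scene blue [239, 262, 20, 15, 226] [248.3, 269.5] jar [ 0.487 -0.184] bottle [ 0.529 -0.234]
scene blue [261, 279, 21, 16, 260] [271.0, 286.6] jar [ 0.555 -0.198] bottle [ 0.591 -0.246]
scene blue [216, 292, 20, 16, 241] [225.8, 299.5] jar [ 0.492 -0.274] bottle [ 0.533 -0.317]
scene red [337, 142, 16, 9, 112] [344.4, 146.1] jar [0.467 0.307] bottle [0.511 0.215]
scene red [346, 171, 17, 12, 139] [354.1, 176.3] jar [0.547 0.21 ] bottle [0.583 0.127]
at [0.4999 0.3803 0.2489] q7 -2.29 t 19.05
(0.5, 0.382, 0.15, 0.0) linear [-0.0001, -0.0018, 0.0989] dr [0.01, -0.03, 0.02] rows 2.0
```

Call:
{"fn": "servo_tool", "kwargs": {
  "dr": [
    [0,0,0],
    [0,0,0],
    [0,0,0],
    [0,0,0],
    [0,0,0],
    [0,0,0],
    [0,0,0],
    [0,0,0],
    [0,0,0],
    [0,0,0],
    [0,0,0]
  ],
  "linear": [
    [0,-0.002,0.03],
    [0,-0.002,0.06],
    [0,-0.002,0.08],
    [0,-0.002,0.097],
    [0,-0.002,0.099],
    [0,-0.002,0.099],
    [0,-0.002,0.099],
    [0,-0.002,0.099],
    [0,-0.002,0.099],
    [0,-0.002,0.099],
    [0,-0.002,0.099]
  ],
  "gripper": [1,1,1,1,1,1,0.2,0.2,0.2,0.2,0.2]
}}

```text
clock: 20.15
tool_pos: [0.5013, 0.3824, 0.1515]
tool_rot: [1.0, 0.0, 0.002, -0.001]
wrist_force: [-0.0, 0.7, 6.7]
opening: 0.0498
gripper_force: 61.2
```

```bash
python3 go.py .5,.382,.28,0 .515,-.373,.28,0 .515,-.373,.15,0
```

```text
at [0.5013 0.3824 0.1515] q7 -2.29 t 20.15
(0.5, 0.382, 0.28, 0.0) linear [-0.0007, 0.0002, -0.1285] dr [-0.02, -0.05, 0.0] rows 2.6
(0.515, -0.373, 0.28, 0.0) linear [0.015, 0.755, 0.0] dr [0.0, 0.0, 0.0] rows 15.1
(0.515, -0.373, 0.15, 0.0) linear [0.0, 0.0, 0.13] dr [0.0, 0.0, 0.0] rows 2.6
```

Call:
{"fn": "servo_tool", "kwargs": {
  "dr": [
    [0,0,0],
    [0,0,0],
    [0,0,0],
    [0,0,0],
    [0,0,0],
    [0,0,0],
    [0,0,0],
    [0,0,0],
    [0,0,0],
    [0,0,0],
    [0,0,0],
    [0,0,0]
  ],
  "linear": [
    [0,0,-0.025],
    [0,0,-0.06],
    [0,0,-0.1],
    [0,0,-0.13],
    [0,0.025,-0.14],
    [0,0.065,-0.14],
    [0,0.11,-0.14],
    [0,0.155,-0.14],
    [0,0.2,-0.14],
    [0,0.245,-0.14],
    [0,0.29,-0.14],
    [0,0.335,-0.14]
  ],
  "gripper": [0.2,0.2,0.2,0.2,0.2,0.2,0.2,0.2,0.2,0.2,0.2,0.2]
}}

```text
clock: 21.35
tool_pos: [0.4995, 0.045, 0.2902]
tool_rot: [1.0, 0.0, 0.001, 0.0]
wrist_force: [1.5, 0.2, -4.9]
opening: 0.0502
gripper_force: 64.2
```

Call:
{"fn": "servo_tool", "kwargs": {
  "dr": [
    [0,0,0],
    [0,0,0],
    [0,0,0],
    [0,0,0],
    [0,0,0],
    [0,0,0],
    [0,0,0],
    [0,0,0],
    [0,0,0],
    [0,0,0],
    [0,0,0],
    [0,0,0]
  ],
  "linear": [
    [0.001,0.045,0],
    [0.002,0.09,0],
    [0.004,0.135,0],
    [0.006,0.18,0],
    [0.008,0.225,0],
    [0.01,0.27,0],
    [0.012,0.315,0],
    [0.014,0.36,0],
    [0.014,0.395,0],
    [0.014,0.415,0],
    [0.014,0.42,0],
    [0.014,0.42,0]
  ],
  "gripper": [0.2,0.2,0.2,0.2,0.2,0.2,0.2,0.2,0.2,0.2,0.2,0.2]
}}

```text
clock: 22.55
tool_pos: [0.5136, -0.3735, 0.2898]
tool_rot: [1.0, -0.001, 0.001, -0.0]
wrist_force: [-0.7, 0.5, -3.7]
opening: 0.0495
gripper_force: 64.3
```

```bash
python3 see.py | grep scene; python3 go.py .515,-.373,.1515,0
```

```text
scene blue [180, 259, 23, 24, 400] [190.8, 270.0] jar [ 0.379 -0.249] bottle [ 0.43  -0.293]
scene blue [239, 262, 20, 16, 239] [247.9, 269.7] jar [ 0.486 -0.185] bottle [ 0.528 -0.234]
scene blue [261, 279, 21, 17, 249] [270.3, 287.0] jar [ 0.555 -0.199] bottle [ 0.591 -0.248]
scene blue [217, 292, 20, 17, 261] [226.2, 299.6] jar [ 0.493 -0.274] bottle [ 0.534 -0.316]
scene red [338, 142, 14, 9, 106] [344.6, 146.0] jar [0.467 0.308] bottle [0.511 0.216]
scene red [346, 171, 17, 11, 133] [354.1, 176.2] jar [0.546 0.211] bottle [0.583 0.127]
scene red [336, 192, 21, 14, 225] [346.1, 198.8] jar [0.568 0.125] bottle [0.603 0.049]
at [ 0.5145 -0.3717  0.2901] q7 -0.9 t 22.65
(0.515, -0.373, 0.1515, 0.0) linear [0.0003, 0.0014, 0.1386] dr [-0.01, -0.02, 0.01] rows 2.8
```

Call:
{"fn": "servo_tool", "kwargs": {
  "dr": [
    [0,0,0],
    [0,0,0],
    [0,0,0],
    [0,0,0],
    [0,0,0],
    [0,0,0],
    [0,0,0],
    [0,0,0],
    [0,0,0],
    [0,0,0],
    [0,0,0],
    [0,0,0]
  ],
  "linear": [
    [0.001,0.001,0.03],
    [0.001,0.001,0.06],
    [0.001,0.001,0.1],
    [0.001,0.001,0.125],
    [0.001,0.001,0.135],
    [0.001,0.001,0.139],
    [0.001,0.001,0.1395],
    [0.001,0.001,0.1395],
    [0.001,0.001,0.1395],
    [0.001,0.001,0.1395],
    [0.001,0.001,0.1395],
    [0.001,0.001,0.11]
  ],
  "gripper": [0.2,0.2,0.2,0.2,0.2,0.2,0.2,0.9,0.9,0.9,0.9,0.9]
}}

```text
clock: 23.85
tool_pos: [0.5138, -0.3729, 0.1773]
tool_rot: [1.0, 0.0, -0.002, -0.002]
wrist_force: [-1.0, -0.3, -0.7]
opening: 0.077
gripper_force: 0.0
```

Call:
{"fn": "servo_tool", "kwargs": {
  "dr": [
    [0,0,0],
    [0,0,0],
    [0,0,0],
    [0,0,0],
    [0,0,0],
    [0,0,0],
    [0,0,0],
    [0,0,0],
    [0,0,0],
    [0,0,0],
    [0,0,0],
    [0,0,0]
  ],
  "linear": [
    [0,0,-0.04],
    [0,0,-0.08],
    [0.005,-0.04,-0.1],
    [0.01,-0.09,-0.1],
    [0.02,-0.14,-0.1],
    [0.03,-0.19,-0.1],
    [0.04,-0.24,-0.1],
    [0.045,-0.29,-0.1],
    [0.05,-0.34,-0.1],
    [0.06,-0.39,-0.1],
    [0.07,-0.43,-0.1],
    [0.073,-0.45,-0.1]
  ],
  "gripper": [0.9,0.9,0.9,0.9,0.9,1,1,1,1,1,1,1]
}}

```text
clock: 25.05
tool_pos: [0.5886, 0.0815, 0.2801]
tool_rot: [1.0, 0.003, 0.001, -0.001]
wrist_force: [-0.4, -0.5, -0.1]
opening: 0.0855
gripper_force: 0.0
```

```bash
python3 see.py; python3 lev.py; python3 go.py .589,.079,.12,0
```

```text
top blue [418, 213, 24, 23, 425] [429.1, 223.9] jar [ 0.558 -0.196] bottle [ 0.541 -0.181]
top blue [517, 221, 34, 30, 797] [533.5, 235.5] jar [ 0.53  -0.396] bottle [ 0.516 -0.364]
top blue [459, 243, 25, 24, 452] [470.9, 254.6] jar [ 0.495 -0.273] bottle [ 0.484 -0.251]
top blue [413, 247, 24, 24, 435] [424.2, 258.4] jar [ 0.49  -0.183] bottle [ 0.479 -0.168]
top red [296, 198, 5, 18, 50] [297.7, 206.9] jar [0.599 0.062] bottle [0.579 0.056]
top red [351, 286, 9, 11, 48] [355.0, 290.9] jar [ 0.43  -0.047] bottle [ 0.424 -0.044]
scene blue [239, 262, 20, 16, 226] [248.3, 269.5] jar [ 0.487 -0.184] bottle [ 0.529 -0.234]
scene blue [261, 279, 21, 16, 260] [271.0, 286.7] jar [ 0.556 -0.198] bottle [ 0.591 -0.247]
scene blue [216, 292, 21, 17, 262] [225.8, 299.6] jar [ 0.492 -0.275] bottle [ 0.533 -0.317]
scene blue [189, 307, 26, 21, 384] [201.9, 316.6] jar [ 0.475 -0.334] bottle [ 0.518 -0.371]
scene red [346, 171, 17, 11, 140] [354.0, 176.2] jar [0.546 0.21 ] bottle [0.583 0.127]
scene red [336, 192, 21, 14, 213] [346.3, 198.6] jar [0.568 0.126] bottle [0.603 0.05 ]
328 [ 0.5671 -0.0938] pca yaw -0.012 axis yaw 0.099 0.0423 [0.0056 0.024 ]
182 [ 0.5242 -0.0454] pca yaw 1.575 axis yaw 1.587 0.0526 [0.0037 0.0169]
387 [ 0.4833 -0.104 ] pca yaw -2.404 axis yaw -2.999 0.0421 [0.0117 0.0215]
at [0.5882 0.0774 0.28  ] q7 -1.7 t 25.2
(0.589, 0.079, 0.12, 0.0) linear [0.0005, -0.0016, 0.16] dr [0.0, -0.02, 0.03] rows 3.2
```

Blue bottle is in the plate bay (about .516,-.37 against centre .519,-.373). Now the red bottle.

Call:
{"fn": "servo_tool", "kwargs": {
  "dr": [
    [0,0,0],
    [0,0,0],
    [0,0,0],
    [0,0,0],
    [0,0,0],
    [0,0,0],
    [0,0,0],
    [0,0,0],
    [0,0,0],
    [0,0,0],
    [0,0,0],
    [0,0,0]
  ],
  "linear": [
    [0,-0.001,0.04],
    [0,-0.001,0.08],
    [0,-0.001,0.12],
    [0,-0.001,0.14],
    [0,-0.001,0.158],
    [0,-0.001,0.16],
    [0,-0.001,0.16],
    [0,-0.001,0.16],
    [0,-0.001,0.16],
    [0,-0.001,0.16],
    [0,-0.001,0.16],
    [0,-0.001,0.16]
  ],
  "gripper": [1,1,1,1,1,1,1,0.2,0.2,0.2,0.2,0.2]
}}

```text
clock: 26.4
tool_pos: [0.5896, 0.077, 0.1218]
tool_rot: [1.0, 0.0, 0.003, -0.0]
wrist_force: [-0.2, 0.3, 7.2]
opening: 0.05
gripper_force: 61.2
```

```bash
python3 go.py .589,.079,.27,0 .512,.387,.27,0 .512,.387,.15,0
```

```text
at [0.5896 0.077  0.1218] q7 -1.68 t 26.4
(0.589, 0.079, 0.27, 0.0) linear [0.0002, -0.002, -0.1482] dr [-0.0, -0.06, 0.0] rows 3.0
(0.512, 0.387, 0.27, 0.0) linear [-0.077, -0.308, 0.0] dr [0.0, 0.0, 0.0] rows 6.3
(0.512, 0.387, 0.15, 0.0) linear [0.0, 0.0, 0.12] dr [0.0, 0.0, 0.0] rows 2.4
```

Call:
{"fn": "servo_tool", "kwargs": {
  "dr": [
    [0,0,0],
    [0,0,0],
    [0,0,0],
    [0,0,0],
    [0,0,0],
    [0,0,0],
    [0,0,0],
    [0,0,0],
    [0,0,0],
    [0,0,0],
    [0,0,0],
    [0,0,0]
  ],
  "linear": [
    [0,0,-0.025],
    [0,0,-0.065],
    [0,0,-0.105],
    [0,0,-0.14],
    [-0.005,-0.02,-0.16],
    [-0.015,-0.06,-0.16],
    [-0.026,-0.105,-0.16],
    [-0.037,-0.15,-0.16],
    [-0.049,-0.195,-0.16],
    [-0.06,-0.24,-0.16],
    [-0.07,-0.28,-0.16],
    [-0.076,-0.305,-0.16]
  ],
  "gripper": [0.2,0.2,0.2,0.2,0.2,0.2,0.2,0.2,0.2,0.2,0.2,0.2]
}}

```text
clock: 27.6
tool_pos: [0.5097, 0.3858, 0.2795]
tool_rot: [1.0, 0.002, 0.0, -0.0]
wrist_force: [-0.1, -0.0, -4.0]
opening: 0.0498
gripper_force: 64.3
```

Call:
{"fn": "servo_tool", "kwargs": {
  "dr": [
    [0,0,0],
    [0,0,0]
  ],
  "linear": [
    [-0.001,-0.004,0],
    [-0.001,-0.004,0]
  ],
  "gripper": [0.2,0.2]
}}

```text
clock: 27.8
tool_pos: [0.5104, 0.3864, 0.2794]
tool_rot: [1.0, 0.001, 0.001, 0.001]
wrist_force: [-0.3, -1.1, -4.5]
opening: 0.0492
gripper_force: 64.4
```

```bash
python3 go.py .511,.386,.1525,0
```

```text
at [0.5104 0.3864 0.2794] q7 -2.24 t 27.8
(0.511, 0.386, 0.1525, 0.0) linear [0.0005, 0.0003, 0.1269] dr [0.01, -0.01, 0.02] rows 2.5
```

Call:
{"fn": "servo_tool", "kwargs": {
  "dr": [
    [0,0,0],
    [0,0,0],
    [0,0,0],
    [0,0,0],
    [0,0,0],
    [0,0,0],
    [0,0,0],
    [0,0,0],
    [0,0,0],
    [0,0,0],
    [0,0,0],
    [0,0,0]
  ],
  "linear": [
    [0,0,0.03],
    [0,0,0.06],
    [0,0,0.095],
    [0,0,0.115],
    [0,0,0.124],
    [0,0,0.128],
    [0,0,0.1282],
    [0,0,0.1282],
    [0,0,0.1282],
    [0,0,0.1282],
    [0,0,0.1282],
    [0,0,0.1]
  ],
  "gripper": [0.2,0.2,0.2,0.2,0.2,0.2,0.2,0.9,0.9,0.9,0.9,0.9]
}}

```text
clock: 29.0
tool_pos: [0.5097, 0.3847, 0.1772]
tool_rot: [1.0, 0.0, -0.001, 0.002]
wrist_force: [-0.0, 0.6, -0.5]
opening: 0.077
gripper_force: 0.0
```

Call:
{"fn": "servo_tool", "kwargs": {
  "dr": [
    [0,0,-5],
    [0,0,-8],
    [0,0,-10],
    [0,0,-12],
    [0,0,-14],
    [0,0,-16],
    [0,0,-17.8],
    [0,0,-17.8],
    [0,0,-17.8],
    [0,0,-17.8],
    [0,0,-17.8],
    [0,0,-17.8]
  ],
  "linear": [
    [0,0,-0.04],
    [0,0,-0.08],
    [0,0.04,-0.1],
    [0,0.09,-0.1],
    [0,0.14,-0.1],
    [0.005,0.19,-0.1],
    [0.01,0.24,-0.1],
    [0.01,0.29,-0.1],
    [0.013,0.34,-0.1],
    [0.013,0.39,-0.1],
    [0.013,0.426,-0.1],
    [0.013,0.426,-0.1]
  ],
  "gripper": [0.9,0.9,0.9,0.9,0.9,0.6,0.6,0.6,0.6,0.6,0.6,0.6]
}}

```text
clock: 30.2
tool_pos: [0.5236, -0.0487, 0.2803]
tool_rot: [0.716, 0.699, -0.001, 0.002]
wrist_force: [-0.1, 0.3, -0.2]
opening: 0.0512
gripper_force: 0.0
```

```bash
python3 see.py; python3 go.py .526,-.039,.12,1.565; python3 - <<'E'
from h import *
a=arm.capture("top")["color"][205:305,90:270,::-1];b=arm.capture("scene")["color"][95:215,300:420,::-1]
cv2.imwrite("pics/t2.png",np.hstack([cv2.resize(a,(500,278),interpolation=2),cv2.resize(b,(278,278),interpolation=2)]))
E
```

```text
top blue [517, 221, 34, 30, 798] [533.5, 235.5] jar [ 0.53  -0.396] bottle [ 0.516 -0.364]
top red [213, 223, 23, 23, 417] [224.3, 233.7] jar [0.548 0.208] bottle [0.533 0.189]
top red [101, 234, 34, 29, 755] [117.0, 248.1] jar [0.525 0.421] bottle [0.511 0.384]
top red [163, 263, 24, 23, 443] [174.5, 274.2] jar [0.47  0.303] bottle [0.461 0.277]
scene blue [239, 262, 20, 16, 240] [248.4, 269.4] jar [ 0.487 -0.183] bottle [ 0.529 -0.233]
scene blue [261, 279, 21, 17, 266] [270.9, 286.7] jar [ 0.555 -0.198] bottle [ 0.591 -0.247]
scene blue [216, 292, 21, 17, 263] [225.6, 299.7] jar [ 0.492 -0.275] bottle [ 0.533 -0.317]
scene blue [189, 306, 26, 22, 384] [201.9, 316.5] jar [ 0.475 -0.334] bottle [ 0.518 -0.371]
scene red [366, 108, 18, 10, 147] [374.7, 112.4] jar [0.47  0.491] bottle [0.513 0.384]
scene red [337, 142, 16, 10, 117] [344.5, 146.2] jar [0.468 0.307] bottle [0.511 0.215]
scene red [346, 171, 17, 11, 137] [354.1, 176.2] jar [0.546 0.211] bottle [0.583 0.127]
at [ 0.5241 -0.0418  0.2803] q7 -0.09 t 30.3
(0.526, -0.039, 0.12, 1.565) linear [0.003, 0.0014, 0.1603] dr [0.03, 0.01, -0.19] rows 3.2
```

View pics/t2.png

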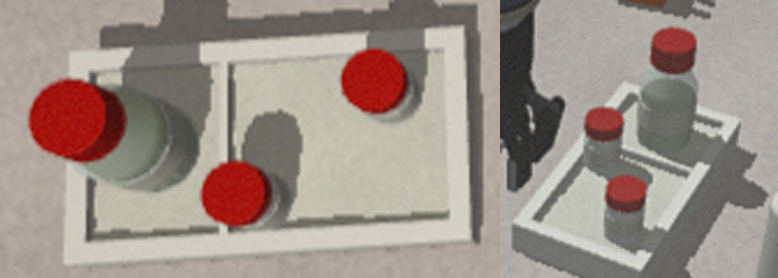

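Both bottles are in their bays. The red jar knocked at clock ~13 s stands upright in the tray's jar bay corner at (.470,.305), inside the limits. Now I'll grip the lever and open to the tab at yaw 2.663.

Call:
{"fn": "servo_tool", "kwargs": {
  "dr": [
    [0,0,0],
    [0,0,0],
    [0,0,0],
    [0,0,0],
    [0,0,0],
    [0,0,0],
    [0,0,0],
    [0,0,0],
    [0,0,0],
    [0,0,0],
    [0,0,0],
    [0,0,0]
  ],
  "linear": [
    [0.002,0.001,0.05],
    [0.002,0.001,0.1],
    [0.002,0.001,0.15],
    [0.002,0.001,0.18],
    [0.002,0.001,0.2],
    [0.002,0.001,0.215],
    [0.002,0.001,0.222],
    [0.002,0.001,0.222],
    [0.002,0.001,0.222],
    [0.002,0.001,0.222],
    [0.002,0.001,0.222],
    [0.002,0.001,0.222]
  ],
  "gripper": [0.6,0.6,0.6,0.6,0.6,0.6,0.6,0.6,0,0,0,0]
}}

```text
clock: 31.6
tool_pos: [0.5244, -0.0381, 0.059]
tool_rot: [0.713, 0.701, 0.0, 0.0]
wrist_force: [-6.5, 1.0, 10.2]
opening: 0.0126
gripper_force: 58.7
```

```bash
python3 - <<'E'
from bench import arm
import numpy as np
s=arm.observe();q=s["tool_rot"];th=2*np.arctan2(q[1],q[0]);p=s["tool_pos"][:2]-[.525,-.098]
print(s["tool_pos"],"yaw",th,"pos yaw",np.arctan2(p[1],p[0]),np.hypot(*p),s["opening"])
D=2.663-th
for k in range(1,12):
    d=D*k/11; r=np.hypot(*p); print(round(r*(np.cos(d)-1),4), round(-r*np.sin(d),4),round(-np.rad2deg(d)/5,2))
E
```

```text
[ 0.52437417 -0.03809523  0.05900545] yaw 1.553766724812622 pos yaw 1.5812430178147192 0.059908034983161614 0.012610558607946128
-0.0003 -0.006 -1.16
-0.0012 -0.012 -2.31
-0.0027 -0.0178 -3.47
-0.0048 -0.0235 -4.62
-0.0075 -0.0289 -5.78
-0.0106 -0.0341 -6.93
-0.0143 -0.0389 -8.09
-0.0185 -0.0433 -9.24
-0.023 -0.0472 -10.4
-0.028 -0.0507 -11.56
-0.0332 -0.0536 -12.71
```

Call:
{"fn": "servo_tool", "kwargs": {
  "dr": [
    [0,0,-1.16],
    [0,0,-2.31],
    [0,0,-3.47],
    [0,0,-4.62],
    [0,0,-5.78],
    [0,0,-6.93],
    [0,0,-8.09],
    [0,0,-9.24],
    [0,0,-10.4],
    [0,0,-11.56],
    [0,0,-12.71],
    [0,0,-12.71]
  ],
  "linear": [
    [-0.0003,-0.006,0],
    [-0.0012,-0.012,0],
    [-0.0027,-0.0178,0],
    [-0.0048,-0.0235,0],
    [-0.0075,-0.0289,0],
    [-0.0106,-0.0341,0],
    [-0.0143,-0.0389,0],
    [-0.0185,-0.0433,0],
    [-0.023,-0.0472,0],
    [-0.028,-0.0507,0],
    [-0.0332,-0.0536,0],
    [-0.0332,-0.0536,0]
  ],
  "gripper": [0,0,0,0,0,0,0,0,0,0,0,0]
}}

```text
clock: 32.8
tool_pos: [0.4688, -0.0716, 0.059]
tool_rot: [0.236, 0.972, -0.001, -0.0]
wrist_force: [-9.9, 1.1, 17.1]
opening: 0.0126
gripper_force: 60.2
```

Call:
{"fn": "servo_tool", "kwargs": {
  "dr": [
    [0,0,0],
    [0,0,0],
    [0,0,0],
    [0,0,0],
    [0,0,0],
    [0,0,0],
    [0,0,0],
    [0,0,0],
    [0,0,0],
    [0,0,0]
  ],
  "linear": [
    [0,0,0],
    [0,0,0],
    [0,0,0],
    [0,0,0],
    [0,0,-0.03],
    [0,0,-0.08],
    [0,0,-0.13],
    [0,0,-0.17],
    [0,0.04,-0.19],
    [0,0.08,-0.19]
  ],
  "gripper": [0,0.5,0.5,0.5,0.5,0.5,0.5,0.5,0.5,0.5]
}}

```text
clock: 33.8
tool_pos: [0.5101, 0.0003, 0.2517]
tool_rot: [0.239, 0.971, 0.0, 0.004]
wrist_force: [0.1, 0.4, -1.8]
opening: 0.0427
gripper_force: 0.0
```

Call:
{"fn": "servo_tool", "kwargs": {
  "dr": [
    [0,0,0],
    [0,0,0],
    [0,0,0],
    [0,0,0]
  ],
  "linear": [
    [0,0.05,0],
    [0,0.1,0],
    [0,0.13,0],
    [0,0.13,0]
  ],
  "gripper": [0.5,0.5,0.5,0.5]
}}

```text
clock: 34.2
tool_pos: [0.5688, 0.1213, 0.2479]
tool_rot: [0.234, 0.972, 0.002, 0.001]
wrist_force: [0.0, 0.9, -0.4]
opening: 0.0427
gripper_force: 0.0
```

```bash
python3 lev.py; python3 see.py; python3 - <<'E'
from h import *
a=arm.capture("top");
for b in blobs(a,"red",20):
    if b[0][4]<100: d=ray(a,*b[1],.054)[:2]-[.525,-.098]; print("tab yaw",np.arctan2(d[1],d[0]))
cv2.imwrite("pics/f.png",np.hstack([a["color"][:,:,::-1],cv2.resize(a["color"][225:305,330:400,::-1],None,fx=2.2,fy=6)])[:, :640]) if 0 else cv2.imwrite("pics/f.png",cv2.resize(a["color"][190:310,290:430,::-1],(700,600),interpolation=2))
E
```

```text
161 [ 0.5875 -0.0945] pca yaw 0.074 axis yaw 0.057 0.0626 [0.0041 0.0143]
top blue [418, 213, 24, 23, 427] [429.1, 223.9] jar [ 0.558 -0.196] bottle [ 0.541 -0.181]
top blue [517, 221, 34, 30, 797] [533.5, 235.5] jar [ 0.53  -0.396] bottle [ 0.516 -0.364]
top blue [459, 243, 25, 24, 452] [470.9, 254.6] jar [ 0.495 -0.273] bottle [ 0.484 -0.251]
top blue [412, 247, 25, 24, 436] [424.1, 258.4] jar [ 0.49  -0.182] bottle [ 0.479 -0.168]
top red [101, 234, 34, 29, 775] [117.3, 248.0] jar [0.525 0.42 ] bottle [0.511 0.383]
top red [163, 263, 24, 23, 444] [174.5, 274.2] jar [0.47  0.303] bottle [0.461 0.277]
scene blue [239, 262, 20, 16, 236] [248.5, 269.4] jar [ 0.487 -0.183] bottle [ 0.529 -0.233]
scene blue [261, 279, 21, 17, 267] [271.0, 286.7] jar [ 0.556 -0.198] bottle [ 0.591 -0.247]
scene blue [216, 292, 21, 17, 266] [225.6, 299.6] jar [ 0.492 -0.275] bottle [ 0.533 -0.317]
scene blue [189, 307, 26, 21, 380] [201.9, 316.5] jar [ 0.475 -0.334] bottle [ 0.518 -0.371]
scene red [376, 108, 8, 12, 55] [379.7, 113.3] jar [0.485 0.495] bottle [0.527 0.387]
scene red [344, 142, 9, 10, 67] [347.3, 146.4] jar [0.475 0.31 ] bottle [0.517 0.218]
scene red [346, 171, 17, 11, 139] [354.1, 176.2] jar [0.546 0.211] bottle [0.583 0.127]
```

View pics/f.png

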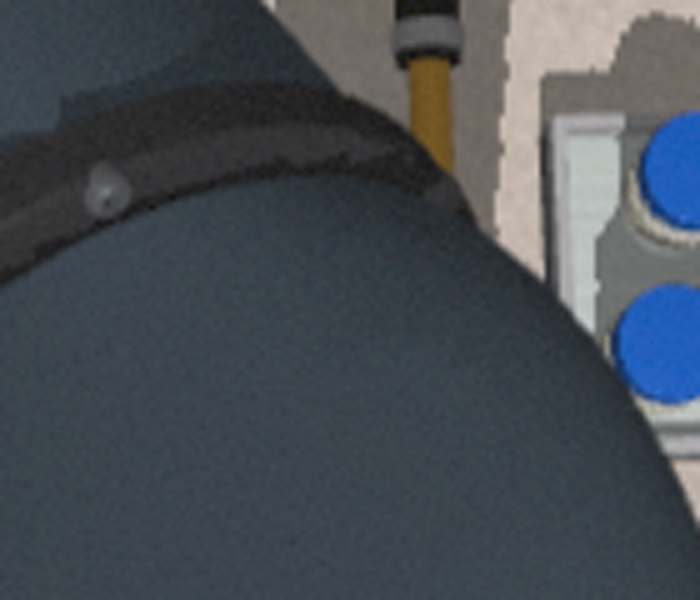

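The arm covers the valve in that view, so I'll move it aside.

Call:
{"fn": "servo_tool", "kwargs": {
  "dr": [
    [0,0,0],
    [0,0,0],
    [0,0,0],
    [0,0,0],
    [0,0,0],
    [0,0,0]
  ],
  "linear": [
    [0.03,0.035,-0.02],
    [0.06,0.075,-0.03],
    [0.09,0.115,-0.03],
    [0.12,0.155,-0.03],
    [0.136,0.178,-0.03],
    [0.136,0.178,-0.03]
  ],
  "gripper": [0.5,0.5,0.5,0.5,0.5,0.5]
}}

```text
clock: 35.0
tool_pos: [0.5272, 0.3404, 0.2782]
tool_rot: [0.235, 0.972, 0.001, 0.0]
wrist_force: [0.7, -0.2, 0.2]
opening: 0.0424
gripper_force: 0.0
```

```bash
python3 lev.py; python3 - <<'E'
from h import *
a=arm.capture("top");
for b in blobs(a,"red",20):
    if b[0][4]<100: d=ray(a,*b[1],.054)[:2]-[.525,-.098]; print("tab yaw",np.arctan2(d[1],d[0]))
for b in blobs(a,"blue",20)+blobs(a,"red",20): print(b[0],b[1])
cv2.imwrite("pics/f2.png",a["color"][:,:,::-1])
E
```

```text
346 [ 0.5652 -0.0933] pca yaw -0.046 axis yaw 0.117 0.0405 [0.0058 0.0251]
235 [ 0.4777 -0.1147] pca yaw -2.593 axis yaw -2.802 0.0501 [0.0095 0.0183]
261 [ 0.4769 -0.0772] pca yaw 2.7 axis yaw 2.734 0.0524 [0.0073 0.0164]
tab yaw 1.5349658163374404
tab yaw 1.5731334264461125
tab yaw 2.6467182443664616
[418, 213, 24, 23, 427] [429.1, 223.9]
[517, 221, 34, 30, 781] [533.8, 235.6]
[459, 243, 25, 24, 453] [470.9, 254.6]
[413, 247, 24, 24, 436] [424.2, 258.4]
[213, 223, 23, 23, 414] [224.2, 233.7]
[121, 237, 7, 14, 53] [124.7, 242.5]
[129, 246, 6, 11, 21] [131.9, 251.8]
[163, 263, 23, 23, 430] [174.1, 274.2]
[351, 286, 9, 11, 49] [355.0, 290.8]
```

View pics/f2.png

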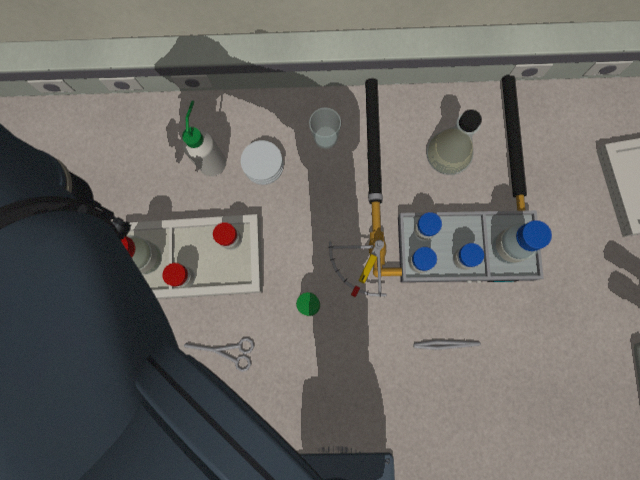

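```bash
python3 - <<'E'
from h import *
a=arm.capture("top")
cv2.imwrite("pics/f3.png",cv2.resize(a["color"][235:305,340:410,::-1],(595,595),interpolation=2))
E
```

```text
(no output)
```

View pics/f3.png

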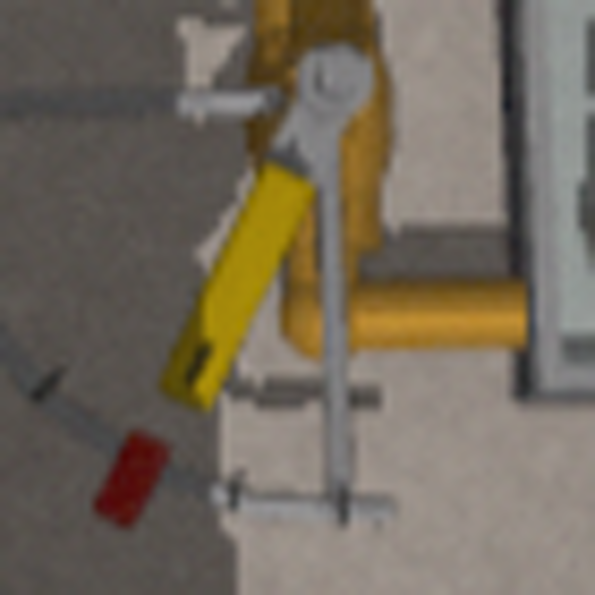

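```bash
python3 - <<'E'
from h import *
a=arm.capture("top")
p=ray(a,374.1,255.9,.078);q=ray(a,362.1,281.2,.078);t=ray(a,355.5,291.5,.054)
x=np.array([.525,-.098]); A=lambda d:np.arctan2(d[1],d[0]).round(3)
print("sleeve",A(q-p),"axis->end",A(q[:2]-x),"tab",A(t[:2]-x), "axis guess",p-.025*(q-p)/np.linalg.norm(q-p),np.linalg.norm(q-p))
E
```

```text
sleeve 2.667 axis->end 2.695 tab 2.661 axis guess [ 0.52201217 -0.09912329  0.078     ] 0.05577767681417262
```

The lever is within about 0.03 rad of the tab, everything stands in its bay, and the gripper is clear. I'm handing in.

```bash
python3 -c "
from bench import arm
print(arm.finish_job())"
```

```text
the job is handed in; nothing more can be done
None
```

The job is handed in, but I got no verdict back. By my camera measurements the two bottles are swapped, all five jars stand in the bays of their own colour, and the valve was shut for the swap, then opened to within about 0.03 rad of the red tab.

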